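# Turn the board to its stop and start the holder's lock bolt

## Task

On the rotary board holder, swing the turntable counter-clockwise by its red post until its orange tab rests against the bent steel stop bracket. Then start the T-bar lock bolt in its boss: turn it backward (counter-clockwise) until you notice it drop off the end of the thread and not far beyond, then forward (clockwise) one full turn from the drop, and finish with the fingers still gripping its T-bar: do not let go at the end. Leave everything else on the bench where it is.

Things in the scene. Friction and masses are not known exactly. Their poses are not given: they have to be found in the camera images.
- holder: Rotary board holder, fixed to the bench: grey plate 170 (x) x 320 (y) x 18 mm. Origin on the bench surface, 12 mm from the plate's centre towards -y; z up. Turntable axis at x 0, y +85 mm; bolt axis at x 0, y -90 mm, in an aluminium boss 38 mm across, top 52 mm above the bench. Stop bracket: upright steel blade by the turntable's +x rim, 48 mm high.
- turntable (a joint): Turntable angle, rad (disc 124 mm across, green circuit board in black jaws, top 45 mm above the bench). 1.571 = orange tab on the stop bracket (hard stop); starts 0.08 to 0.7, clockwise of it; grows counter-clockwise seen from above. Stiff pivot (0.12 N m) that stays where left: about 2.5 N at the post moves it.
- post_grip (a point): Point on the axis of the turntable's upright round red post (16 mm across, 36 to 70 mm above the bench), 55 mm above the bench and 52 mm from the turntable's axis: at joint value q it lies in holder +y direction turned counter-clockwise by q. Pinch it (best closing along holder y, the travel near the stop) and lead it round, heading kept, or push it.
- bolt_turn (a joint): Turn of the bolt, rad, growing forward (clockwise from above). At 0 the T-bar lies along holder x, orange end to +x. Starts within 0.3 of 0, resting on the thread's end. Backward it climbs 6 mm per turn, then at an unknown value from -1.7 to -0.7 drops 6 mm, if nothing holds it up; farther back it climbs again. Turns easily (under 0.02 N m).
- bolt_lift (a joint): Height of the bolt, m: 0 = at rest just after the drop; 0.004 to 0.0064 before it; forward it sinks 6 mm per turn (-0.006 after one turn from the drop, seated -0.0105), with up to 1 mm of play. Captive, 0.17 kg, carried by the thread alone: sinks by its own weight while turned with the bar loosely straddled (some 4 mm to spare); a firm grip holds it up, so follow its height or let it settle.
- bolt_head: The bolt with its T-bar head: black bar 46 (its x) x 10 (its y) x 24 mm high, orange band at its +x end. Origin on the bolt's axis, at bench height when bolt_lift is 0, rising and sinking with it; the bar then spans 66 to 90 mm above the bench. Fingers opened wider than 60 mm can be turned about the bar without lifting off.
- bolt_grip (a point): Centre of the T-bar, on the bolt's axis, 78 mm above the bench when bolt_lift is 0.
- screwdriver: Bystander: orange-handled screwdriver lying loose on the bench, beyond the holder.
- cartridge_a: Bystander: black game cartridge with a red label, 110 x 85 x 20 mm, loose.
- cartridge_b: Bystander: grey game cartridge with a yellow label, 110 x 85 x 20 mm, loose.
- solvent: Bystander: white solvent bottle with a red cap, 56 mm across, 130 mm tall, loose, standing beside one end of the holder.
- swab_pot: Bystander: green open pot, 68 mm across, 75 mm tall, loose, standing beside one end of the holder.
- meter: Bystander: black hand meter, 170 x 85 x 34 mm, lying loose.

How it is judged:
By the outcome, as a careful person would: the job done as asked, in the order asked, and still so for the second after the job is handed in, while the arm keeps its last pose, push and grip.
It also fails if it takes over 72 s, if anything falls off the work surface, if the arm or the gripper's body presses on something with over 40 N, if the wrist force passes 120 N, or if a joint passes its speed limit or range.

## Robot

A 7-joint arm with a two-finger parallel gripper is mounted at the origin on the work surface. World frame = base frame: x ahead of the robot, y to its left, z up, the work surface at z = 0. Lengths are in m, angles in rad, forces in N, time in s.
With the tool pointing down it reaches from about 0.425 to 0.925 m from the base axis. Payload 6.8 kg.
Tool frame: the origin (TCP) lies midway between the tips of the shut fingers; the grasp point (between the pads) lies 19 mm behind it; z points along the fingers, x is the direction in which the jaws open and shut, and the axes are right-handed (so a half turn about z gives the same grasp; the last joint's range is limited). The gripper opens to 85 mm and grips with 20 to 120 N. Pads are 22 mm wide; open, the fingers measure 114 mm over their backs; the gripper's body (76 mm by 85 mm) begins 54 mm behind the grasp point. The pads swing forward as they close: fully open they stand 13 mm farther back than shut.
Start: joints at [-1.268, 0.477, 0.022, 1.555, -0.011, 1.109, -0.083], TCP at [0.27, 0.619, 0.231] pointing down, gripper open.
Joint ranges: [-2.96, 2.96], [-0.34, 2.1], [-1.41, 1.46], [0.24, 2.44], [-1.37, 4.51], [0.17, 1.92], [-2.96, 2.96]. Speed limits (rad/s): [2.39, 2.39, 3.14, 3.14, 3.14, 3.14, 3.14].

## Interface

Orientations are given as a unit quaternion [w, x, y, z].
In Python, from station import bot, imaging, nets gives the robot as it stands. The module is installed in compiled form; this text tells all that it offers.
- The arm moves only by the tool apply_moves, never from a script. Its argument "moves" is text: rows parted by semicolons, each of 7 numbers parted by spaces: the gripper command: -1 is fully open, 1 is shut, values between are in proportion, then the shift along the tool's x, y, z normalised to -1 to 1, where 1 is 120 mm, then the turn, a rotation vector about the tool's x, y, z normalised to -1 to 1, where 1 is 4 degrees. In form: hand dx dy dz rx ry rz; .... A call has 1 to 12 rows; each row shifts and turns the commanded pose from where the row before left it, along the tool's axes as they then stand; what a row does not reach is not made up. A row lasts 1/12 s, in which the tool goes at most 41.7 mm and 7.16 degrees, less where a joint would pass 70% of its speed; a pose out of reach is approached as far as the arm can. A call with a number of a shift or a turn outside -1 to 1 is refused whole. A call with a gripper value outside its range is refused whole. The fingers move at their own pace and stop on an object; "force" is the grip in N (left out, the last holds). Time passes only in rows, so rows that do not move let the fingers close. It gives the time, the measured TCP pose, the force and the opening at its end, in the units of the state.
- bot.get_obs(): the state, without advancing time (a new reading comes with each control period).
- imaging.read_camera(name): name is "scene" or "top" or "wrist"; returns a dict with "image" (420x560x3 uint8, red, green, blue), "fx", "fy", "cx", "cy" (pixels), "view" (4x4, takes a point from world to camera coordinates); the wrist camera has in their place "mount" (4x4, takes a point from camera to tool coordinates, whose origin is the TCP and whose axes are the tool frame's). Camera axes: x right, y down, z forward; pixel columns grow to the right and rows downward; lengths in m; the calibration is good to about 2 mm. The wrist camera is an equidistant fisheye: a pixel r from the principal point sees the ray r / f radians off the axis. A picture is of the moment at which its call begins: read the wrist's pose just before it. There is no depth.
- bot.hand_in(): hands the job in, once; it reports no verdict.
Trained networks look in a picture, given as the dict that the camera call returned (one of the last four; its "shot" number tells which), for a name from the list of things; names that differ only in an ending like _2 or _b are one class to them, and where a whole thing is asked for, a point or a joint stands for the part that bears it (a point fixed in the world has none). Each returns a list of dicts, best first, with "score" (0 to 1); they miss things now and then, are a little off and sometimes report something else, mostly with a low value. They report only what shows in the picture. A call takes as long as a camera call.
- nets.spot_in(picture, name): "rect" ([left, top, right, bottom] in pixels, round what is visible of it).
- nets.outline_of(picture, name): "region" (420x560 bool, what is visible of it) and "rect" ([left, top, right, bottom] in pixels, round what is visible of it).
- nets.spot_point(picture, name): "location" ([column, row] in pixels: a listed point, or the origin of a listed thing).
The state is a dict: "t": time; "q": joint angles; "joint_vel": joint speeds; "joint_torque": joint torques, N m; "eef_pos": TCP position; "tool_rot": TCP orientation; "contact_force": force on the tool from outside, world axes, zero at the start; "torque": the same for the moment, N m; "gripper_width": opening from 0.0 (shut) to 1.0 (fully open).
Only numpy, scipy, OpenCV 4.12 (cv2) and the standard library are available. Lean on these libraries where they do the work, as an engineer would, in place of code of your own. Each camera call takes 0.05 s, during which the arm holds its last target.

## Working session

There is one attempt and no reset: what is moved stays moved. The work goes in short steps, Python scripts to look and compute and a tool call to move; the robot and the scene stay as the last step left them, time stands still between calls to the robot, and variables do not carry over. Pictures are saved under pics/ and viewed, and the job is handed in when it is done.

Besides the shell and the picture viewer there is one more tool, called after "Emit:" as name(argument=value, ...), one argument or row to a line, values as JSON. apply_moves: Moves the arm, as the interface text tells. Scaled input: -1 to 1 covers 120 mm each way for a shift and 4 degrees each way for a turn. Its arguments: {"type":"object","properties":{"moves":{"type":"string"},"force":{"type":"number"}},"required":["moves"]}

```bash
mkdir -p pics; ls
cat > h.py <<'E'
import numpy as np, cv2
from station import bot, imaging, nets
def save(p,n): cv2.imwrite('pics/'+n+'.png',cv2.cvtColor(p['image'],cv2.COLOR_RGB2BGR))
def proj(p,X):
    c=p['view']@np.append(X,1); return np.array([p['fx']*c[0]/c[2]+p['cx'],p['fy']*c[1]/c[2]+p['cy']])
def ray(p,u):
    V=np.array(p['view']);R=V[:3,:3];o=-R.T@V[:3,3]
    d=R.T@np.array([(u[0]-p['cx'])/p['fx'],(u[1]-p['cy'])/p['fy'],1]);return o,d/np.linalg.norm(d)
def atz(p,u,z):
    o,d=ray(p,u);return o+d*(z-o[2])/d[2]
def Rq(q):
    from scipy.spatial.transform import Rotation as R
    return R.from_quat([q[1],q[2],q[3],q[0]]).as_matrix()
def st():
    o=bot.get_obs();print('t',o['t'],'pos',np.round(o['eef_pos'],4),'R',np.round(Rq(o['tool_rot']),3).tolist(),'F',np.round(o['contact_force'],1),'T',np.round(o['torque'],2),'w',o['gripper_width'],'q',np.round(o['q'],2));return o
E
python3 - <<'E'
from h import *
st()
for n in('scene','top'):
    p=imaging.read_camera(n);save(p,n+'0');print(n,p['fx'],p['cx'],p['cy'],np.round(p['view'],3).tolist())
    for k in('post_grip','bolt_grip','holder','bolt_head','turntable'):
        r=nets.spot_point(p,k);
        for a in r[:2]:
            print(k,round(a['score'],2),np.round(a['location'],1))
            if a is r[0]: print('   ',np.round(atz(p,a['location'],{'post_grip':.055,'bolt_grip':.083,'holder':0,'bolt_head':0.005,'turntable':0}[k]),4))
E
```

```text
pics
t 0.0 pos [0.2693 0.6183 0.2303] R [[0.399, 0.917, -0.001], [0.917, -0.399, -0.002], [-0.002, 0.0, -1.0]] F [-0.5 -0.  -0.4] T [ 0.02 -0.01 -0.02] w 0.9967722081763079 q [-1.27  0.48  0.02  1.56 -0.01  1.11 -0.08]
scene 477.2289017654972 276.0459199706274 209.44531597880135 [[0.286, 0.958, 0.015, -0.115], [0.59, -0.164, -0.791, -0.305], [-0.755, 0.234, -0.612, 1.695], [0.0, 0.0, 0.0, 1.0]]
post_grip 0.93 [310.8 200.7]
    [0.565  0.0457 0.055 ]
bolt_grip 0.6 [230.8 195.3]
    [ 0.524  -0.1571  0.083 ]
holder 0.93 [263.5 216.9]
    [ 0.5309 -0.073   0.    ]
bolt_head 0.5 [234.  216.3]
    [ 0.5134 -0.1496  0.005 ]Traceback (most recent call last):
  File "<stdin>", line 6, in <module>
ValueError: it knows: bolt_grip, bolt_head, cartridge, holder, meter, post_grip, screwdriver, solvent, swab_pot
```

Run:
```python
from h import *
p=imaging.read_camera('top');save(p,'top0');print(p['fx'],p['cx'],p['cy'],np.round(p['view'],3).tolist())
for k,z in {'post_grip':.055,'bolt_grip':.083,'holder':0,'bolt_head':0.005,'solvent':0,'swab_pot':0}.items():
    for a in nets.spot_point(p,k)[:2]:
        print(k,round(a['score'],2),np.round(a['location'],1),np.round(atz(p,a['location'],z),4))
    for a in nets.spot_in(p,k)[:1]: print('   ',round(a['score'],2),np.round(a['rect']))
```

```text
403.7587561292304 276.40639728425026 205.36846319851114 [[0.015, -1.0, -0.003, -0.04], [-0.998, -0.015, -0.067, 0.573], [0.067, 0.004, -0.998, 1.075], [0.0, 0.0, 0.0, 1.0]]
post_grip 0.71 [241.3 212.3] [0.5519 0.0604 0.055 ]
    0.75 [240. 185. 292. 236.]
bolt_grip 0.44 [324.2 226.7] [ 0.5171 -0.1536  0.083 ]
    0.47 [319. 216. 328. 235.]
holder 0.8 [290.8 216.8] [ 0.5442 -0.0711  0.    ]
bolt_head 0.62 [322.3 225.7] [ 0.521  -0.1574  0.005 ]
    0.66 [319. 216. 328. 234.]
solvent 0.98 [202.4 184.2] [0.6307 0.1747 0.    ]
    0.77 [186. 173. 215. 194.]
swab_pot 0.65 [373.8 243.7] [ 0.4741 -0.2993  0.    ]
    0.8 [363. 232. 390. 256.]
```

View pics/scene0.png

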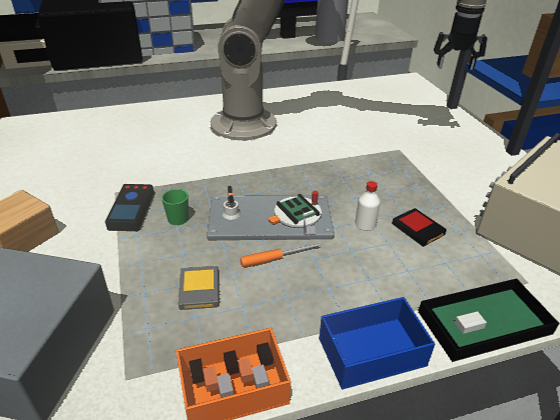

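View pics/top0.png

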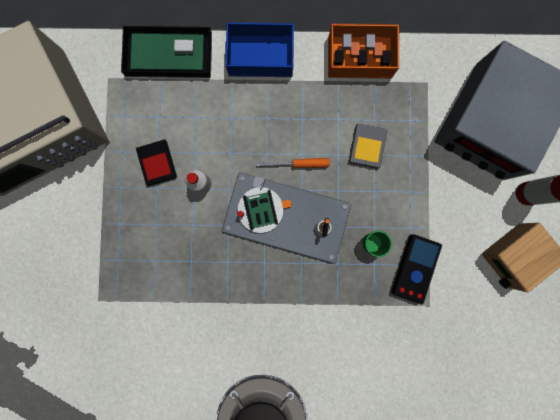

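Run:
```python
from h import *
p=imaging.read_camera('top')
im=cv2.cvtColor(p['image'],cv2.COLOR_RGB2BGR)
cv2.imwrite('pics/crop1.png',cv2.resize(im[160:275,210:365],None,fx=5,fy=5,interpolation=cv2.INTER_CUBIC))
r=nets.outline_of(p,'holder')
for a in r[:2]:
    m=a['region'].astype(np.uint8);print(a['score'],m.sum(),a['rect'])
m=r[0]['region'].astype(np.uint8)
c=max(cv2.findContours(m,0,2)[0],key=cv2.contourArea)
b=cv2.boxPoints(cv2.minAreaRect(c));print(b)
for u in b: print(np.round(atz(p,u,.018),4))
```

```text
0.61 7222 [221.8, 173.4, 350.3, 265.8]
0.32 1778 [238.3, 187.6, 291.9, 233.2]
[[220.92834 231.2093 ]
 [238.2215  171.02919]
 [351.62726 203.61705]
 [334.3341  263.79718]]
[0.5017 0.1177 0.018 ]
[0.6663 0.0745 0.018 ]
[ 0.5818 -0.235   0.018 ]
[ 0.4191 -0.1891  0.018 ]
```

View pics/crop1.png

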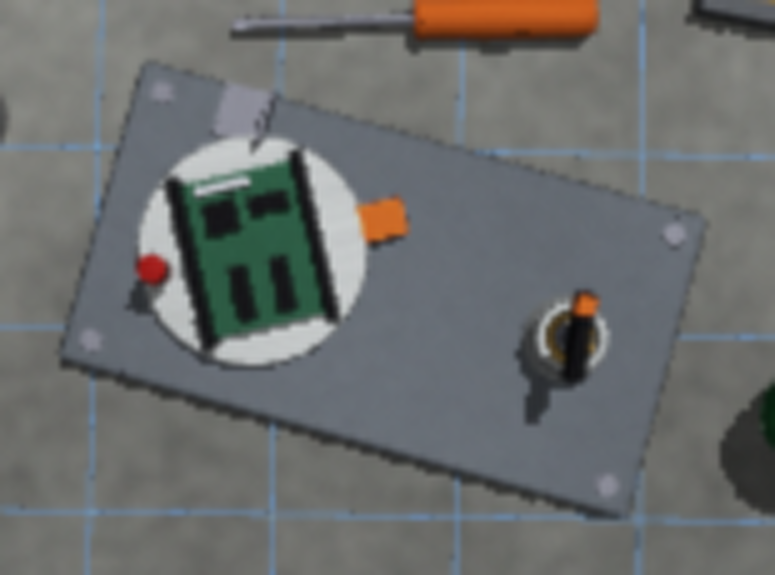

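Run:
```python
from h import *
from scipy.optimize import least_squares
p=imaging.read_camera('top')
def c(x,y): return np.array([x,y])/5+[210,160]-0.4
L=[((.085,.172,.018),c(148,60)),((.085,-.148,.018),c(707,215)),((-.085,-.148,.018),c(628,510)),((-.085,.172,.018),c(63,355)),((0,-.09,.052),c(572,339))]
def w(a,X):
    s,co=np.sin(a[2]),np.cos(a[2]);return np.array([a[0]+co*X[0]-s*X[1],a[1]+s*X[0]+co*X[1],X[2]])
f=lambda a:np.concatenate([proj(p,w(a,X))-u for X,u in L])
r=least_squares(f,[.53,-.07,-.25]);print(r.x,np.round(r.fun,1))
a=r.x
# plate top height projection; disc centre & post
print('disc c px',proj(p,w(a,(0,.085,.036)))*5-[1050,800]+2, 'bolt', w(a,(0,-.09,0)),'turn',w(a,(0,.085,0)))
P=atz(p,c(152,269),.07);print('post',P)
d=P-w(a,(0,.085,.07));q=np.arctan2(d[1],d[0])-a[2]-np.pi/2;print('q',q,np.linalg.norm(d[:2]))
# bar ends
A=atz(p,c(586,303),.093);B=atz(p,c(576,370),.093);print(A,B,np.arctan2((A-B)[1],(A-B)[0])-a[2],(A+B)/2)
A=atz(p,c(586,303),.095);print(A)
```

```text
[ 0.54085133 -0.07088113 -0.25668148] [-0.7 -0.7  0.9 -0.3  0.4  1.5 -1.   0.4  0.5 -0.8]
disc c px [254.03785634 246.91924812] bolt [ 0.51800284 -0.15793253  0.        ] turn [0.56243047 0.01133408 0.        ]
post [0.54825976 0.06230714 0.07      ]
q 0.5278383275815073 0.05290615345410283
[ 0.53342692 -0.15891796  0.093     ] [ 0.49967503 -0.15413437  0.093     ] 0.11589109243807799 [ 0.51655098 -0.15652617  0.093     ]
[ 0.53336276 -0.1586756   0.095     ]
```

Emit:
apply_moves(
  moves="-1 0 0 0 0 0 -1.0; -1 0 0 0 0 0 -1.0; -1 -0.24 0.21 0 0 0 -0.2; -1 -0.24 0.21 0 0 0 0; -1 -0.24 0.21 0 0 0 0; -1 -0.24 0.21 0 0 0 0; -1 -0.24 0.21 0 0 0 0; -1 -0.24 0.21 0 0 0 0; -1 -0.24 0.21 0 0 0 0; -1 -0.24 0.21 0 0 0 0; -1 -0.24 0.21 0 0 0 0; -1 -0.24 0.21 0 0 0 0",
  force=40,
)

```text
t: 2.05
eef_pos: [0.4401, 0.2742, 0.2316]
tool_rot: [-0.0, 0.792, 0.611, 0.0]
contact_force: [0.5, 0.0, -0.3]
gripper_width: 1.0
```

Emit:
apply_moves(
  moves="-1 -0.24 0.21 0 0 0 0; -1 -0.24 0.21 0 0 0 0; -1 -0.24 0.21 0 0 0 0; -1 -0.24 0.21 0 0 0 0; -1 -0.24 0.21 0 0 0 0; -1 0 0 0 0 0 0;-1 0 0 0 0 0 0",
)

```text
t: 2.63
eef_pos: [0.5256, 0.102, 0.2315]
tool_rot: [0.0, 0.794, 0.608, 0.0]
contact_force: [-0.4, 1.0, 0.4]
gripper_width: 1.0
```

```bash
cat >> h.py <<'E'
A=[0.54085,-0.07088,-0.25668]
def w(X,a=A):
    s,co=np.sin(a[2]),np.cos(a[2]);return np.array([a[0]+co*X[0]-s*X[1],a[1]+s*X[0]+co*X[1],X[2]])
def wray(p,o,u):
    R=Rq(o['tool_rot']);M=np.array(p['mount']);d=np.array([u[0]-p['cx'],u[1]-p['cy']]);r=np.hypot(*d);th=r/p['fx']
    v=np.append(np.sin(th)*d/max(r,1e-9),np.cos(th))
    return np.array(o['eef_pos'])+R@M[:3,3], R@M[:3,:3]@v
def watz(p,o,u,z):
    a,d=wray(p,o,u);return a+d*(z-a[2])/d[2]
def wproj(p,o,X):
    M=np.array(p['mount']);R=Rq(o['tool_rot']);c=M[:3,:3].T@(R.T@(np.asarray(X)-o['eef_pos'])-M[:3,3])
    th=np.arctan2(np.hypot(c[0],c[1]),c[2]);return np.array([p['cx'],p['cy']])+p['fx']*th*c[:2]/np.hypot(c[0],c[1])
def delta(o,X):
    d=Rq(o['tool_rot']).T@(np.asarray(X)-o['eef_pos']);print('tool delta mm',np.round(d*1000,1),'norm',np.round(d/.12,3))
E
python3 - <<'E'
from h import *
o=st();p=imaging.read_camera('wrist');save(p,'w1');print(p['fx'],p['cx'],p['cy'],np.round(p['mount'],3).tolist())
for k,z in {'post_grip':.055,'bolt_grip':.083,'holder':0}.items():
    for a in nets.spot_point(p,k)[:2]:
        print(k,round(a['score'],2),np.round(a['location'],1),np.round(watz(p,o,a['location'],z),4))
for n,X in {'tt':(0,.085,.036),'bolt':(0,-.09,.083),'c1':(.085,.172,.018),'c2':(-.085,.172,.018)}.items(): print(n,wproj(p,o,w(X)))
print('q.53 post',w((-.052*np.sin(.53),.085+.052*np.cos(.53),.055)))
E
```

```text
t 2.6333 pos [0.5256 0.102  0.2315] R [[0.26, 0.966, 0.001], [0.966, -0.26, -0.0], [-0.0, 0.001, -1.0]] F [-0.4  1.   0.4] T [0.09 0.01 0.03] w 1.0004762437240358 q [-0.51  0.25  0.24  1.9  -0.07  1.    1.07]
325.19226210127806 280.37232927047916 206.44146832889106 [[1.0, 0.0, 0.0, 0.001], [-0.0, 0.961, 0.276, -0.07], [0.0, -0.276, 0.961, -0.143], [0.0, 0.0, 0.0, 1.0]]
post_grip 0.73 [358.7 240.6] [0.6061 0.1691 0.055 ]
post_grip 0.72 [248.3 215.4] [0.5479 0.0629 0.055 ]
bolt_grip 0.82 [ 60.1 246. ] [ 0.5192 -0.1601  0.083 ]
holder 0.87 [154.6 220.3] [ 0.5386 -0.0667  0.    ]
tt [210.2409374  233.33985184]
bolt [ 60.88927622 244.67826467]
c1 [286.94517027 290.89273948]
c2 [287.05998615 154.79058235]
q.53 post [0.54839267 0.06140501 0.055     ]
```

View pics/w1.png

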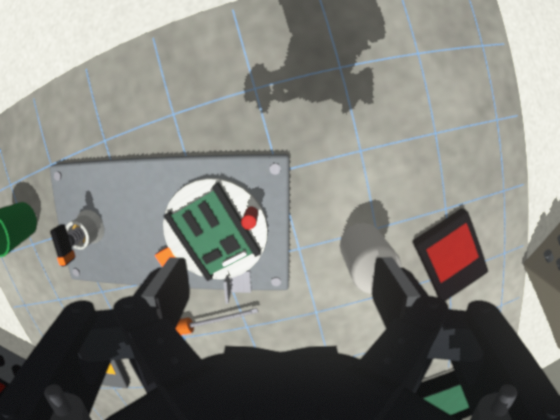

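Emit:
apply_moves(
  moves="-1 -0.27 0 0 0 0 0; -1 0 0.27 0 0 0 0; -1 0 0 0.3 0 0 0; -1 0 0 0.3 0 0 0; -1 0 0 0.3 0 0 0; -1 0 0 0.3 0 0 0; -1 0 0 0.2 0 0 0; -1 0 0 0.12 0 0 0; -1 0 0 0 0 0 0",
)

```text
t: 3.58
eef_pos: [0.545, 0.0665, 0.0456]
tool_rot: [-0.002, 0.791, 0.612, -0.003]
contact_force: [-0.8, 0.0, 0.6]
gripper_width: 0.999
```

Emit:
apply_moves(
  moves="0.2 0 0 0 0 0 0; 0.6 0 0 0 0 0 0; 1 0 0 0 0 0 0; 1 0 0 0 0 0 0; 1 0 0 0 0 0 0; 1 0 0 0 0 0 0;1 0 0 0 0 0 0",
  force=40,
)

```text
t: 4.17
eef_pos: [0.5488, 0.0636, 0.05]
tool_rot: [0.001, 0.792, 0.61, 0.001]
contact_force: [0.1, -3.5, 6.0]
gripper_width: 0.167
```

Run:
```python
from h import *
o=st();p=imaging.read_camera('wrist');save(p,'w2')
```

```text
t 4.1667 pos [0.5488 0.0636 0.05  ] R [[0.256, 0.967, 0.002], [0.967, -0.256, -0.001], [-0.0, 0.002, -1.0]] F [ 0.1 -3.5  6. ] T [-0.91  0.01  0.09] w 0.16700399645568953 q [-0.39  0.53  0.2   2.   -0.17  0.63  1.24]
```

View pics/w2.png

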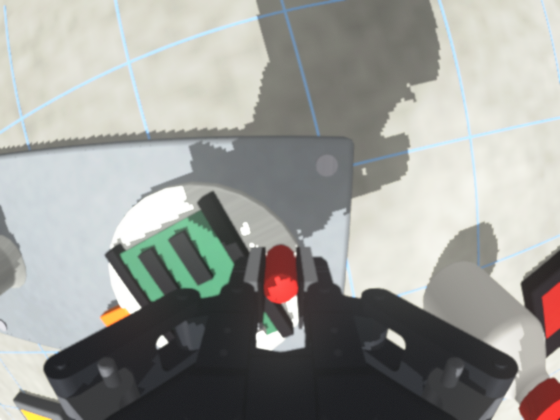

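Run:
```python
from h import *
a=np.linspace(1.825,2.885,12)
P=.0525*np.stack([np.cos(a),np.sin(a)],1)
R=np.array([[.256,.967],[.967,-.256]])
print(np.round(np.diff(P,axis=0)@R/.12,3).tolist())
```

```text
[[-0.022, -0.036], [-0.026, -0.033], [-0.029, -0.031], [-0.032, -0.028], [-0.034, -0.025], [-0.036, -0.021], [-0.038, -0.018], [-0.04, -0.014], [-0.041, -0.01], [-0.042, -0.006], [-0.042, -0.002]]
```

Emit:
apply_moves(
  moves="1 -0.022 -0.036 -0.025 0 0 0; 1 -0.026 -0.033 0 0 0 0; 1 -0.029 -0.031 0 0 0 0; 1 -0.032 -0.028 0 0 0 0; 1 -0.034 -0.025 0 0 0 0; 1 -0.036 -0.021 0 0 0 0; 1 -0.038 -0.018 0 0 0 0; 1 -0.04 -0.014 0 0 0 0; 1 -0.041 -0.01 0 0 0 0; 1 0 0 0 0 0 0",
)

```text
t: 5.05
eef_pos: [0.5101, 0.0404, 0.0507]
tool_rot: [-0.003, 0.791, 0.612, -0.002]
contact_force: [-5.4, 7.8, -6.0]
gripper_width: 0.166
```

Run:
```python
from h import *
o=st()
d=o['eef_pos'][:2]-w((0,.085,0))[:2];print('q',np.arctan2(d[1],d[0])+.2567-np.pi/2,np.hypot(*d))
```

```text
t 5.05 pos [0.5101 0.0404 0.0507] R [[0.25, 0.968, -0.006], [0.968, -0.25, 0.003], [0.001, -0.007, -1.0]] F [-5.4  7.8 -6. ] T [1.82 1.14 0.42] w 0.1655223992284053 q [-0.36  0.48  0.2   2.09 -0.17  0.59  1.28]
q 1.3204490300086542 0.05988195060639262
```

Emit:
apply_moves(
  moves="1 -0.042 0.01 0 0 0 0; 1 -0.042 0.01 0 0 0 0; 1 -0.03 0.01 0 0 0 0; 1 0 0 0 0 0 0; 1 0 0 0 0 0 0",
)

```text
t: 5.47
eef_pos: [0.5052, 0.0271, 0.0505]
tool_rot: [-0.007, 0.791, 0.612, -0.005]
contact_force: [-19.2, 10.9, 9.9]
gripper_width: 0.167
```

Run:
```python
from h import *
o=st()
d=o['eef_pos'][:2]-w((0,.085,0))[:2];print('q',np.arctan2(d[1],d[0])+.2567-np.pi/2,np.hypot(*d))
p=imaging.read_camera('wrist');save(p,'w3')
p=imaging.read_camera('top')
im=cv2.cvtColor(p['image'],cv2.COLOR_RGB2BGR)
cv2.imwrite('pics/t3.png',cv2.resize(im[160:275,210:365],None,fx=5,fy=5,interpolation=cv2.INTER_CUBIC))
```

```text
t 5.4667 pos [0.5052 0.0271 0.0505] R [[0.251, 0.968, -0.016], [0.968, -0.251, 0.004], [-0.0, -0.017, -1.0]] F [-19.2  10.9   9.9] T [ 2.54  3.99 -0.18] w 0.1672982121785296 q [-0.33  0.48  0.19  2.09 -0.17  0.6   1.3 ]
q 1.5585315416602796 0.05938288308728136
```

View pics/w3.png

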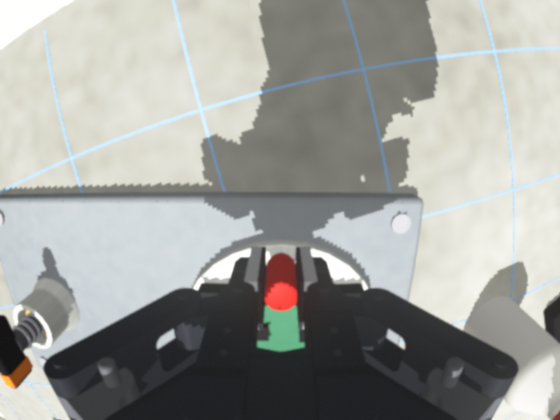

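View pics/t3.png

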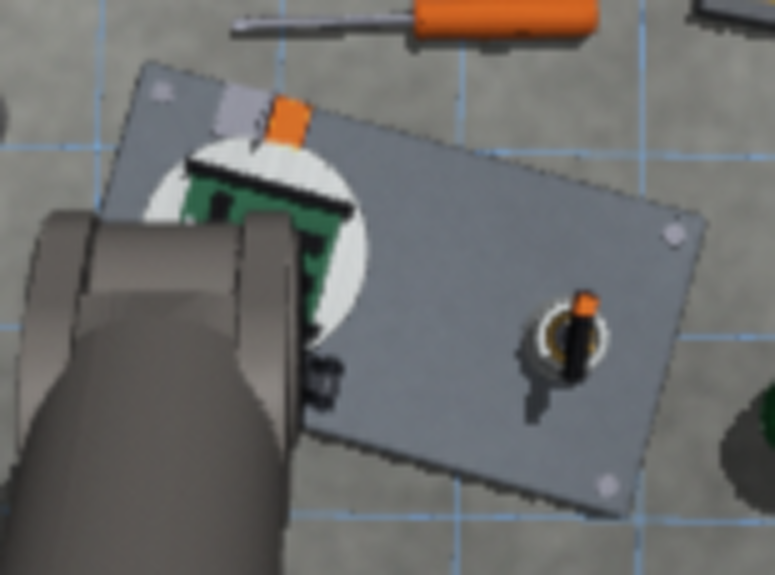

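Emit:
apply_moves(
  moves="1 0 -0.04 0 0 0 0; 1 -0.02 0 0 0 0 0; 1 -0.02 0 0 0 0 0; 1 0 0 0 0 0 0; 1 0 0 0 0 0 0",
)

```text
t: 5.98
eef_pos: [0.5054, 0.0269, 0.0507]
tool_rot: [-0.004, 0.79, 0.613, 0.0]
contact_force: [-1.6, 19.7, -10.9]
gripper_width: 0.164
```

Run:
```python
from h import *
o=st()
p=imaging.read_camera('top')
im=cv2.cvtColor(p['image'],cv2.COLOR_RGB2BGR)
cv2.imwrite('pics/t4.png',cv2.resize(im[165:235,235:305],None,fx=8,fy=8,interpolation=cv2.INTER_CUBIC))
```

```text
t 5.9833 pos [0.5054 0.0269 0.0507] R [[0.247, 0.969, -0.005], [0.969, -0.247, 0.006], [0.005, -0.006, -1.0]] F [ -1.6  19.7 -10.9] T [3.89 0.49 0.16] w 0.16425909585360254 q [-0.33  0.47  0.19  2.1  -0.17  0.59  1.31]
```

View pics/t4.png

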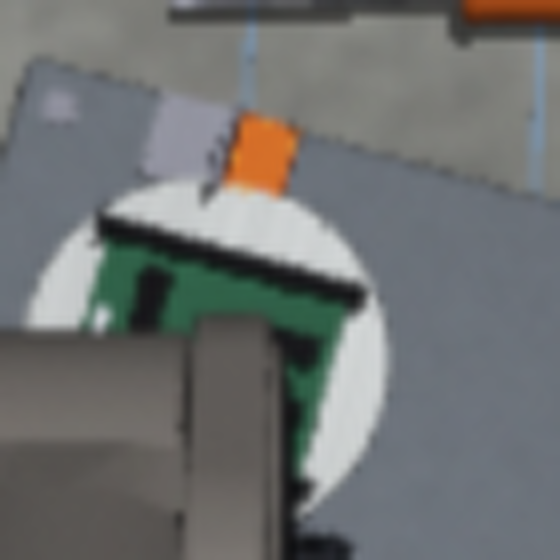

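Emit:
apply_moves(
  moves="0.3 0.01 0 0 0 0 0; -0.3 0 0 0 0 0 0; -0.6 0 0 0 0 0 0; -0.6 0 0 0 0 0 0; -0.6 0 0 -0.2 0 0 0; -0.6 0 0 -0.3 0 0 0; -0.6 0 0 -0.3 0 0 0; -0.6 0 0 -0.25 0 0 0; -0.6 0 0 0 0 0 0",
)

```text
t: 6.78
eef_pos: [0.5119, 0.0201, 0.1839]
tool_rot: [0.002, 0.793, 0.61, 0.005]
contact_force: [0.2, 0.1, -0.1]
gripper_width: 0.8
```

Run:
```python
from h import *
o=st();delta(o,[*w((0,-.09,0))[:2],.18])
p=imaging.read_camera('wrist');save(p,'w5')
```

```text
t 6.7833 pos [0.5119 0.0201 0.1839] R [[0.256, 0.967, 0.01], [0.967, -0.256, 0.002], [0.005, 0.01, -1.0]] F [ 0.2  0.1 -0.1] T [ 0.04 -0.01  0.03] w 0.8004676343673401 q [-0.38  0.26  0.26  2.01 -0.09  0.87  1.24]
tool delta mm [-170.5   51.5    3.6] norm [-1.421  0.429  0.03 ]
```

View pics/w5.png

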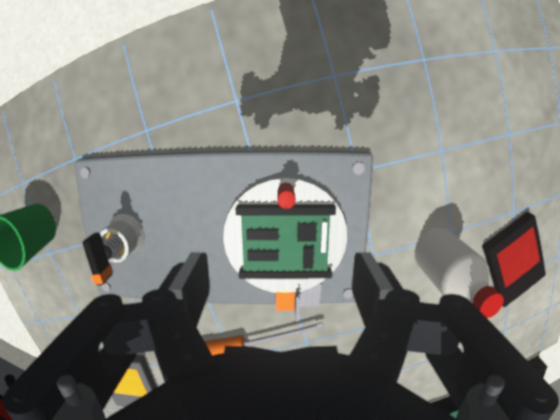

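The wrist view shows the tab at (286,300) against the bracket (300,295), with the board square to the plate. Next I move to the bolt.

Emit:
apply_moves(
  moves="-1 -0.284 0.086 0 0 0 0; -1 -0.284 0.086 0 0 0 0; -1 -0.284 0.086 0 0 0 0; -1 -0.284 0.086 0 0 0 0; -1 -0.284 0.086 0 0 0 0; -1 0 0 0 0 0 1; -1 0 0 0 0 0 1; -1 0 0 0 0 0 1; -1 0 0 0 0 0 1; -1 0 0 0 0 0 1; -1 0 0 0 0 0 1; -1 0 0 0 0 0 1",
)

```text
t: 7.83
eef_pos: [0.5137, -0.1576, 0.1766]
tool_rot: [-0.0, 0.917, 0.399, -0.001]
contact_force: [-0.6, -0.1, 0.4]
gripper_width: 1.005
```

Emit:
apply_moves(
  moves="-1 0 0 0 0 0 1; -1 0 0 0 0 0 1; -1 0 0 0 0 0 1; -1 0 0 0 0 0 1; -1 0 0 0 0 0 1; -1 0 0 0 0 0 1; -1 0 0 0 0 0 1; -1 0 0 0 0 0 1; -1 0 0 0 0 0 1; -1 0 0 0 0 0 1; -1 0 0 0 0 0 1; -1 0 0 0 0 0 1",
)

```text
t: 8.83
eef_pos: [0.5137, -0.1576, 0.1767]
tool_rot: [0.0, 1.0, -0.009, -0.001]
contact_force: [0.8, 0.9, 0.5]
gripper_width: 0.999
```

Emit:
apply_moves(
  moves="-1 0 0 0 0 0 1; -1 0 0 0 0 0 1; -1 0 0 0 0 0 1; -1 0 0 0 0 0 1; -1 0 0 0 0 0 1; -1 0 0 0 0 0 1; -1 0 0 0 0 0 1; -1 0 0 0 0 0 1; -1 0 0 0 0 0 1; -1 0 0 0 0 0 1; -1 0 0 0 0 0 1; -1 0 0 0 0 0 1",
)

```text
t: 9.83
eef_pos: [0.5137, -0.1576, 0.1768]
tool_rot: [0.001, 0.91, -0.415, -0.001]
contact_force: [-0.6, 0.0, 0.5]
gripper_width: 1.004
```

Emit:
apply_moves(
  moves="-1 0 0 0 0 0 1; -1 0 0 0 0 0 1; -1 0 0 0 0 0 1; -1 0 0 0 0 0 1; -1 0 0 0 0 0 1; -1 0 0 0 0 0 1; -1 0 0 0 0 0 1; -1 0 0 0 0 0 1; -1 0 0 0 0 0 1; -1 0 0 0 0 0 1; -1 0 0 0 0 0 0; -1 0 0 0 0 0 0",
)

```text
t: 10.83
eef_pos: [0.514, -0.1575, 0.1771]
tool_rot: [0.001, 0.715, -0.699, -0.0]
contact_force: [-0.1, -0.0, -0.4]
gripper_width: 1.001
```

Run:
```python
from h import *
o=st();delta(o,[*w((0,-.09,0))[:2],.10])
p=imaging.read_camera('wrist');save(p,'w6')
R=Rq(o['tool_rot']);print('yaw x',np.degrees(np.arctan2(R[1,0],R[0,0])))
for a in nets.spot_point(p,'bolt_grip')[:2]: print(round(a['score'],2),np.round(a['location'],1),np.round(watz(p,o,a['location'],.083),4))
for a in nets.spot_in(p,'bolt_head')[:2]: print(a)
```

```text
t 10.8333 pos [ 0.514  -0.1575  0.1771] R [[0.023, -1.0, -0.002], [-1.0, -0.023, -0.001], [0.001, 0.002, -1.0]] F [-0.1 -0.  -0.4] T [-0.03 -0.01  0.03] w 1.0011501327735597 q [-0.59  0.49  1.03  1.98 -0.52  0.96 -0.85]
tool delta mm [ 0.5 -4.1 77.1] norm [ 0.004 -0.034  0.642]
yaw x -88.665130951205
0.57 [279.5 205.4] [ 0.5172 -0.1558  0.083 ]
{'rect': [269.4, 172.8, 292.3, 235.1], 'score': 0.79}
```

View pics/w6.png

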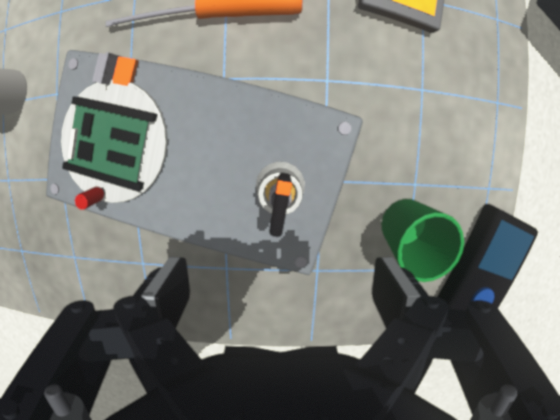

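Emit:
apply_moves(
  moves="-1 0 0 0 0 0 0.8; -1 0 0 0 0 0 0.8; -1 0 0 0 0 0 0.8; -1 0 -0.033 0.24 0 0 0; -1 0 0 0.24 0 0 0; -1 0 0 0.24 0 0 0; -1 0 0 0.24 0 0 0; -1 0 0 0 0 0 0; -1 0 0 0 0 0 0",
)

```text
t: 11.73
eef_pos: [0.5176, -0.158, 0.0622]
tool_rot: [-0.001, -0.654, 0.757, 0.001]
contact_force: [0.5, -0.2, 1.1]
gripper_width: 0.995
```

Run:
```python
from h import *
o=st();p=imaging.read_camera('wrist');save(p,'w7')
R=Rq(o['tool_rot']);print('yaw x',np.degrees(np.arctan2(R[1,0],R[0,0])))
for a in nets.spot_point(p,'bolt_grip')[:2]: print(round(a['score'],2),np.round(a['location'],1),np.round(watz(p,o,a['location'],.083),4))
```

```text
t 11.7333 pos [ 0.5176 -0.158   0.0622] R [[-0.145, -0.989, -0.003], [-0.989, 0.145, 0.0], [0.0, 0.003, -1.0]] F [ 0.5 -0.2  1.1] T [0.01 0.02 0.04] w 0.9949319590081024 q [-0.46  0.67  0.87  2.05 -0.74  0.78 -0.85]
yaw x -98.34194440906677
0.92 [277.7 284.6] [ 0.5187 -0.1558  0.083 ]
0.65 [150.3 207.9] [ 0.5602 -0.1088  0.083 ]
```

View pics/w7.png

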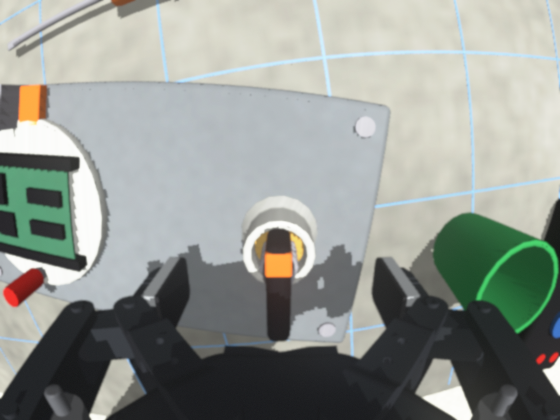

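Emit:
apply_moves(
  moves="0 0 0 0 0 0 0; 0.4 0 0 0 0 0 0; 0.66 0 0 0 0 0 0; 0.66 0 0 0 0 0 0; 0.66 0 0 0 0 0 0",
  force=20,
)

```text
t: 12.25
eef_pos: [0.5188, -0.1577, 0.0631]
tool_rot: [0.0, -0.654, 0.757, -0.0]
contact_force: [0.0, -0.4, -0.1]
gripper_width: 0.302
```

Run:
```python
from h import *
o=st();p=imaging.read_camera('wrist');save(p,'w8')
```

```text
t 12.25 pos [ 0.5188 -0.1577  0.0631] R [[-0.145, -0.989, 0.001], [-0.989, 0.145, 0.0], [-0.0, -0.001, -1.0]] F [ 0.  -0.4 -0.1] T [-0.02  0.   -0.02] w 0.30160279313943744 q [-0.46  0.67  0.87  2.05 -0.74  0.77 -0.85]
```

View pics/w8.png

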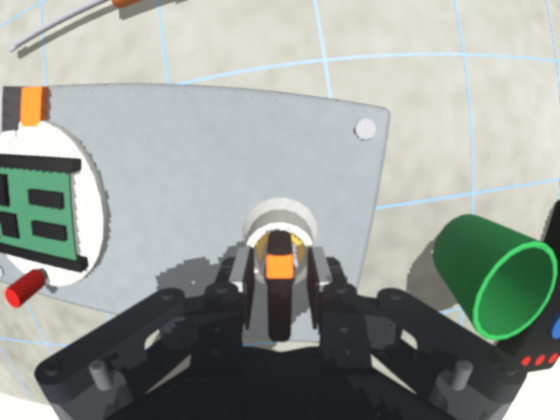

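Still closing; one more moment, then begin the backward turn.

Emit:
apply_moves(
  moves="0.66 0 0 0 0 0 0; 0.66 0 0 0 0 0 0; 0.66 0 0 0 0 0 0",
)

```text
t: 12.55
eef_pos: [0.5187, -0.1575, 0.0628]
tool_rot: [0.0, -0.654, 0.757, 0.0]
contact_force: [0.0, 2.1, 3.4]
gripper_width: 0.177
```

```bash
cat > look.py <<'E'
from h import *
import sys
o=bot.get_obs();p=imaging.read_camera('wrist')
R=Rq(o['tool_rot']);y=np.degrees(np.arctan2(R[1,0],R[0,0]))
print('t',round(o['t'],2),'pos',np.round(o['eef_pos'],4),'tilt',np.round(R[:2,2],3),'yaw',round(y,2),'tool-as-bolt rad', round(-np.radians(y+90)+A[2],3),'F',np.round(o['contact_force'],1),'T',np.round(o['torque'],2),'w',round(o['gripper_width'],3),'q',np.round(o['q'],2))
im=p['image'].astype(int)
sub=im[220:320,240:320]
m=(sub[...,0]>170)&(sub[...,1]>60)&(sub[...,1]<140)&(sub[...,2]<80)
ys,xs=np.nonzero(m)
if len(xs): print('orange',len(xs),'c',np.round([xs.mean()+240,ys.mean()+220],2),'box',xs.min()+240,xs.max()+240,ys.min()+220,ys.max()+220)
cv2.imwrite('pics/'+sys.argv[1]+'.png',cv2.resize(cv2.cvtColor(p['image'][200:360,190:370],cv2.COLOR_RGB2BGR),None,fx=4,fy=4,interpolation=cv2.INTER_CUBIC))
E
python3 look.py w9
```

```text
t 12.55 pos [ 0.5187 -0.1575  0.0628] tilt [0.    0.001] yaw -98.33 tool-as-bolt rad -0.111 F [0.  2.1 3.4] T [0.4  0.08 0.  ] w 0.177 q [-0.46  0.67  0.87  2.05 -0.74  0.77 -0.85]
orange 117 c [279.17 267.03] box 266 293 254 278
```

View pics/w9.png

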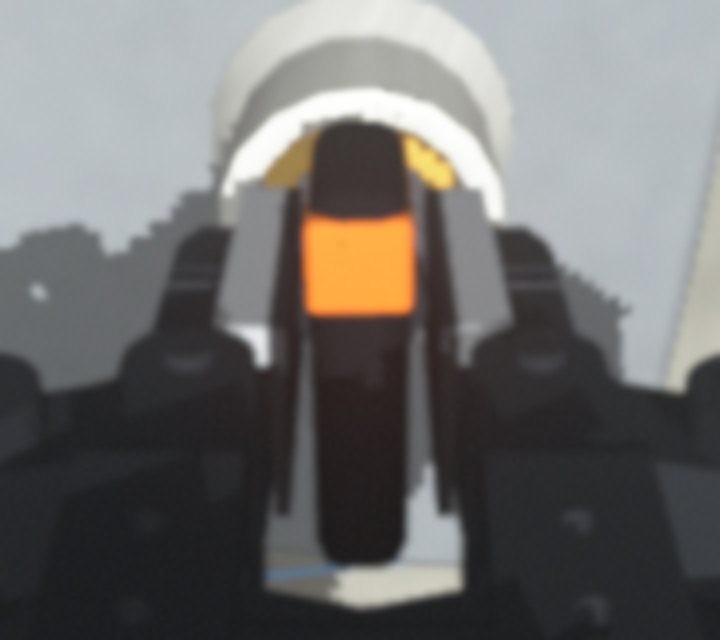

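Emit:
apply_moves(
  moves="0.66 0 0 0 0 0 -1; 0.66 0 0 0 0 0 -1; 0.66 0 0 0 0 0 -1; 0.66 0 0 0 0 0 -1; 0.66 0 0 0 0 0 -1; 0.66 0 0 0 0 0 -1; 0.66 0 0 0 0 0 -1; 0.66 0 0 0 0 0 -1; 0.66 0 0 0 0 0 0",
)

```text
t: 13.35
eef_pos: [0.5191, -0.157, 0.0629]
tool_rot: [-0.001, 0.838, -0.546, -0.0]
contact_force: [0.5, 3.5, 2.9]
gripper_width: 0.17
```

```bash
python3 - <<'E'
s=open('look.py').read()
s=s.replace("m=(sub[...,0]>170)&(sub[...,1]>60)&(sub[...,1]<140)&(sub[...,2]<80)","m=(sub[...,0]>150)&(sub[...,0]-sub[...,1]>65)&(sub[...,2]<110)")
open('look.py','w').write(s)
E
python3 look.py w10
```

```text
t 13.35 pos [ 0.5191 -0.157   0.0629] tilt [0.001 0.002] yaw -66.18 tool-as-bolt rad -0.672 F [0.5 3.5 2.9] T [ 0.75 -0.13 -0.04] w 0.17 q [-0.37  0.6   0.73  2.04 -0.61  0.72 -0.41]
orange 622 c [285.48 266.94] box 271 300 254 279
```

View pics/w10.png

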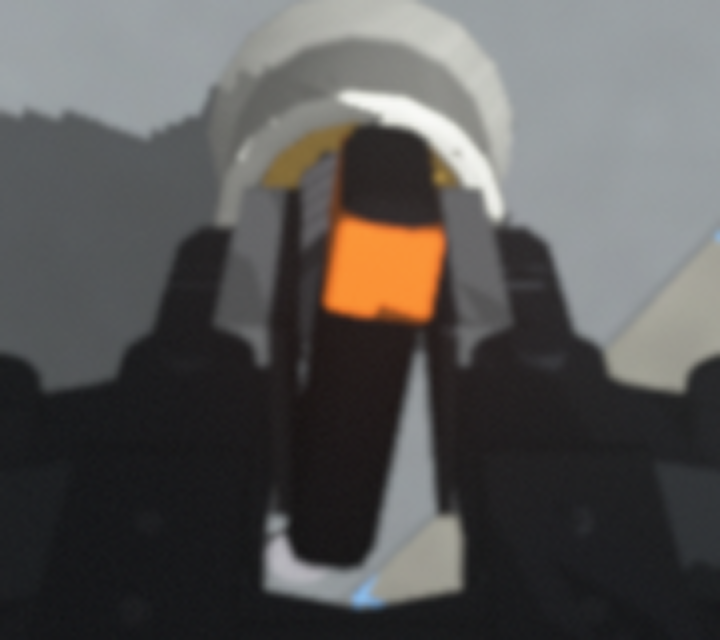

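Emit:
apply_moves(
  moves="0.6 0 0 0 0 0 -1; 0.6 0 0 0 0 0 -1; 0.6 0 0 0 0 0 0",
)

```text
t: 13.65
eef_pos: [0.5183, -0.1581, 0.0626]
tool_rot: [0.0, 0.873, -0.487, 0.0]
contact_force: [0.2, 0.7, -0.6]
gripper_width: 0.199
```

```bash
python3 look.py w11
```

```text
t 13.65 pos [ 0.5183 -0.1581  0.0626] tilt [-0. -0.] yaw -58.34 tool-as-bolt rad -0.809 F [ 0.2  0.7 -0.6] T [ 0.12  0.04 -0.  ] w 0.199 q [-0.34  0.59  0.69  2.04 -0.58  0.71 -0.3 ]
orange 608 c [285.64 264.67] box 271 301 252 277
```

View pics/w11.png

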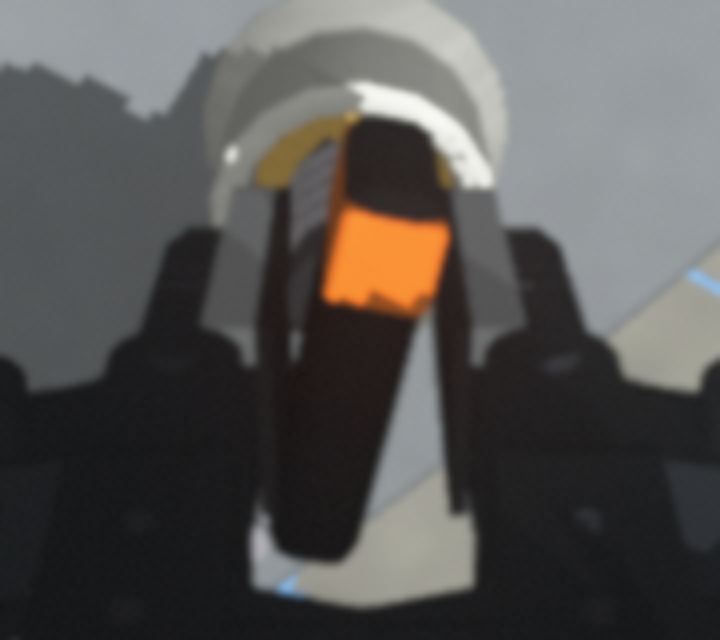

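Emit:
apply_moves(
  moves="0.6 0 0 0 0 0 -1; 0.6 0 0 0 0 0 -1; 0.6 0 0 0 0 0 0",
)

```text
t: 13.95
eef_pos: [0.5184, -0.158, 0.0625]
tool_rot: [0.0, 0.905, -0.426, -0.0]
contact_force: [0.3, -0.2, -0.9]
gripper_width: 0.199
```

```bash
python3 look.py w12
```

```text
t 13.95 pos [ 0.5184 -0.158   0.0625] tilt [-0. -0.] yaw -50.39 tool-as-bolt rad -0.948 F [ 0.3 -0.2 -0.9] T [ 0.11 -0.02  0.01] w 0.199 q [-0.32  0.58  0.65  2.04 -0.54  0.7  -0.19]
orange 546 c [286.71 263.73] box 273 302 252 275
```

Emit:
apply_moves(
  moves="0.6 0 0 0 0 0 -1; 0.6 0 0 0 0 0 -1; 0.6 0 0 0 0 0 0",
)

```text
t: 14.25
eef_pos: [0.5184, -0.1579, 0.0626]
tool_rot: [0.0, 0.932, -0.362, -0.0]
contact_force: [-0.7, -0.3, -0.5]
gripper_width: 0.201
```

```bash
python3 look.py w13
```

```text
t 14.25 pos [ 0.5184 -0.1579  0.0626] tilt [-0.  0.] yaw -42.42 tool-as-bolt rad -1.087 F [-0.7 -0.3 -0.5] T [0.14 0.01 0.  ] w 0.201 q [-0.29  0.57  0.62  2.04 -0.51  0.69 -0.09]
orange 397 c [287.35 261.22] box 274 302 252 269
```

View pics/w13.png

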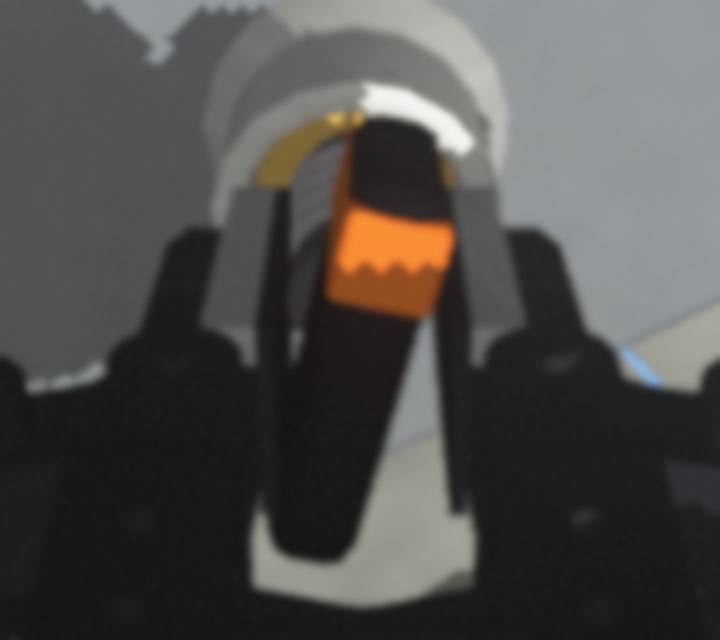

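Emit:
apply_moves(
  moves="0.6 0 0 0 0 0 -1; 0.6 0 0 0 0 0 -1; 0.6 0 0 0 0 0 0",
)

```text
t: 14.55
eef_pos: [0.5184, -0.1578, 0.0626]
tool_rot: [-0.0, 0.955, -0.296, -0.0]
contact_force: [-0.1, 0.3, -0.0]
gripper_width: 0.206
```

```bash
python3 look.py w14
```

```text
t 14.55 pos [ 0.5184 -0.1578  0.0626] tilt [-0.  0.] yaw -34.44 tool-as-bolt rad -1.226 F [-0.1  0.3 -0. ] T [ 0.16  0.05 -0.02] w 0.206 q [-0.27  0.56  0.58  2.04 -0.48  0.68  0.02]
orange 315 c [288.64 259.78] box 276 303 252 267
```

View pics/w14.png

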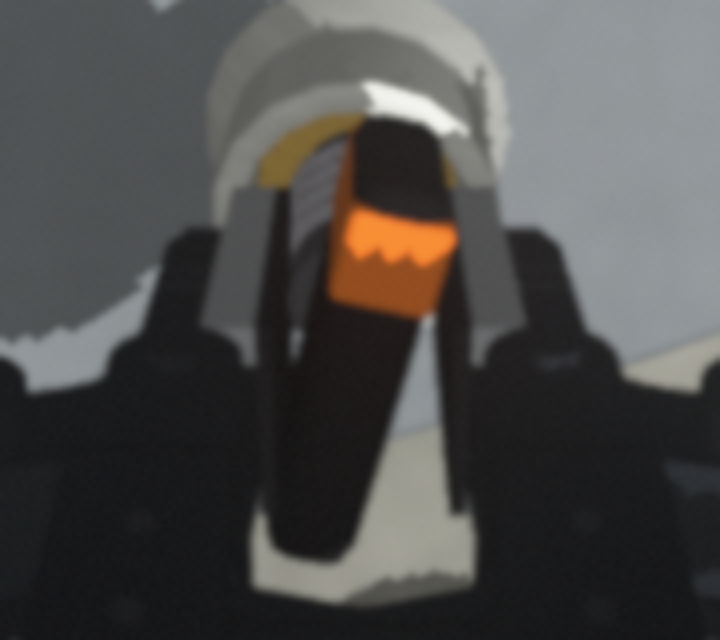

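Emit:
apply_moves(
  moves="0.6 0 0 0 0 0 -1; 0.6 0 0 0 0 0 -1; 0.6 0 0 0 0 0 0",
)

```text
t: 14.85
eef_pos: [0.5185, -0.1582, 0.0627]
tool_rot: [0.0, 0.973, -0.229, 0.0]
contact_force: [-0.4, 0.2, -0.1]
gripper_width: 0.199
```

```bash
python3 look.py w15
```

```text
t 14.85 pos [ 0.5185 -0.1582  0.0627] tilt [ 0. -0.] yaw -26.46 tool-as-bolt rad -1.366 F [-0.4  0.2 -0.1] T [-0.    0.08  0.01] w 0.199 q [-0.24  0.55  0.54  2.04 -0.44  0.68  0.13]
orange 144 c [287.03 255.44] box 277 298 251 260
```

View pics/w15.png

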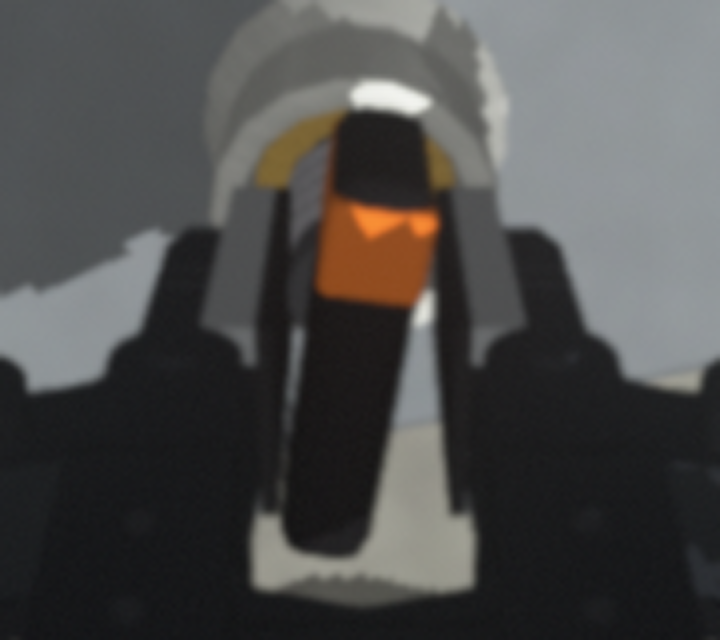

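```bash
cat > bar.py <<'E'
from h import *
import sys
o=bot.get_obs();p=imaging.read_camera('wrist')
R=Rq(o['tool_rot']);y=np.degrees(np.arctan2(R[1,0],R[0,0]))
im=cv2.cvtColor(p['image'],cv2.COLOR_RGB2BGR)[200:360,190:370]
im=cv2.resize(im,None,fx=4,fy=4,interpolation=cv2.INTER_CUBIC)
B=w((0,-.09,0))[:2]
for arg,col in zip(sys.argv[2:],[(0,255,0),(255,255,0),(255,0,255)]):
    th,l=map(float,arg.split(','))
    ang=A[2]-th;e=np.array([np.cos(ang),np.sin(ang)]);f=np.array([-e[1],e[0]])
    for z in(.090,.066):
        pts=[]
        for sx,sy in((1,1),(1,-1),(-1,-1),(-1,1)):
            X=np.append(B+sx*.023*e+sy*.005*f,z+l);pts.append((wproj(p,o,X)-[190,200]+.5)*4)
        cv2.polylines(im,[np.int32(pts)],True,col,1)
cv2.imwrite('pics/'+sys.argv[1]+'.png',im)
E
python3 bar.py b1 -1.2,0 -1.2,0.0055
```

```text
(no output)
```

View pics/b1.png

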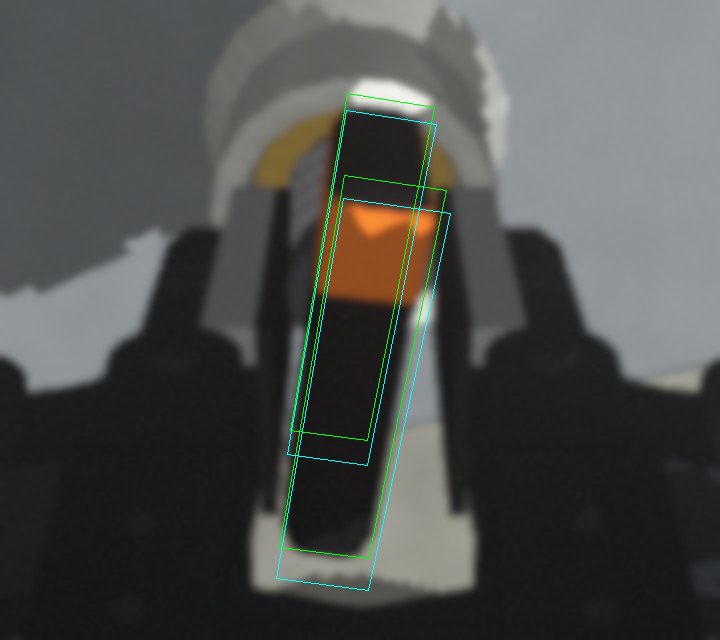

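Emit:
apply_moves(
  moves="0.4 0 0 0 0 0 0; 0.3 0 0 0 0 0 0; 0.3 0 0 0 0 0 0; 0.3 0 0 0 0 0 0",
)

```text
t: 15.28
eef_pos: [0.5186, -0.1579, 0.0627]
tool_rot: [0.0, 0.974, -0.228, 0.0]
contact_force: [-0.2, -0.1, -0.1]
gripper_width: 0.35
```

```bash
python3 look.py w16; python3 bar.py b2 -1.2,0 -1.2,0.0055
```

```text
t 15.28 pos [ 0.5186 -0.1579  0.0627] tilt [-0. -0.] yaw -26.39 tool-as-bolt rad -1.367 F [-0.2 -0.1 -0.1] T [ 0.05  0.01 -0.01] w 0.35 q [-0.24  0.55  0.54  2.03 -0.44  0.68  0.13]
orange 111 c [284.47 249.98] box 272 294 247 254
```

View pics/b2.png

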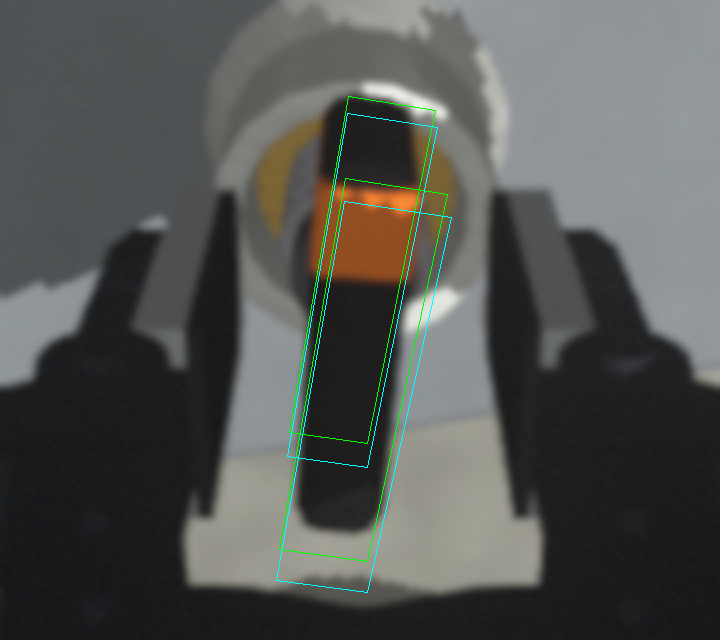

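```bash
sed -i "s/^B=w.*/B=w((0,-.09,0))[:2]+np.array([float(__import__('os').environ.get('DX','0')),float(__import__('os').environ.get('DY','0'))])/" bar.py; DX=-0.001 DY=0.001 python3 bar.py b3 -1.28,-.003
```

```text
(no output)
```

View pics/b3.png

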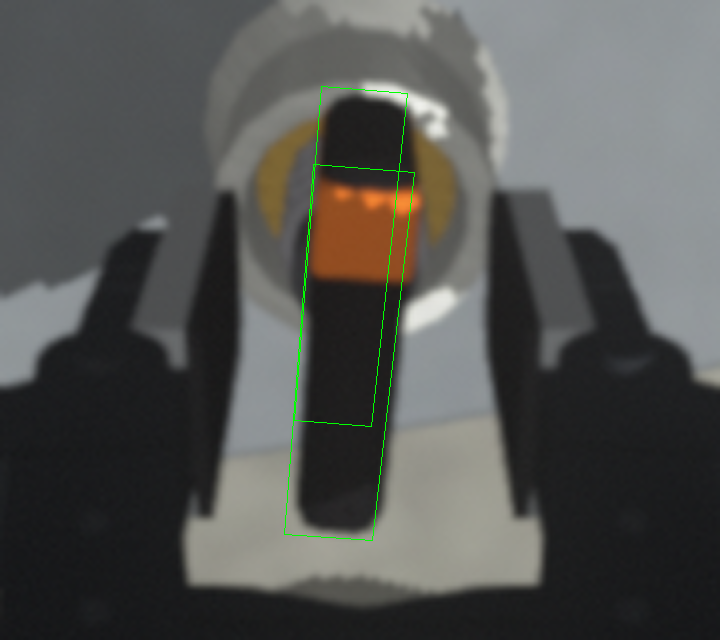

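The bolt dropped between the last two checks: the bar is about 30 px higher in the 4x crop and turned freely. The bar angle was about -1.0 at the drop, so the target is about 5.25. Now the forward strokes.

Emit:
apply_moves(
  moves="0.6 0 0 0.03 0 0 0; 0.6 0 0 0 0 0 0; 0.6 0 0 0 0 0 0; 0.6 0 0 0 0 0 1; 0.6 0 0 0 0 0 1; 0.6 0 0 0 0 0 1; 0.6 0 0 0 0 0 1; 0.6 0 0 0 0 0 0",
)

```text
t: 16.1
eef_pos: [0.5186, -0.1577, 0.059]
tool_rot: [0.0, 0.932, -0.362, -0.0]
contact_force: [0.3, -0.0, 0.1]
gripper_width: 0.201
```

```bash
python3 look.py w17
```

```text
t 16.1 pos [ 0.5186 -0.1577  0.059 ] tilt [-0. -0.] yaw -42.47 tool-as-bolt rad -1.086 F [ 0.3 -0.   0.1] T [-0.02  0.02  0.05] w 0.201 q [-0.29  0.57  0.61  2.04 -0.52  0.68 -0.08]
orange 308 c [272.81 258.35] box 258 283 250 268
```

View pics/w17.png

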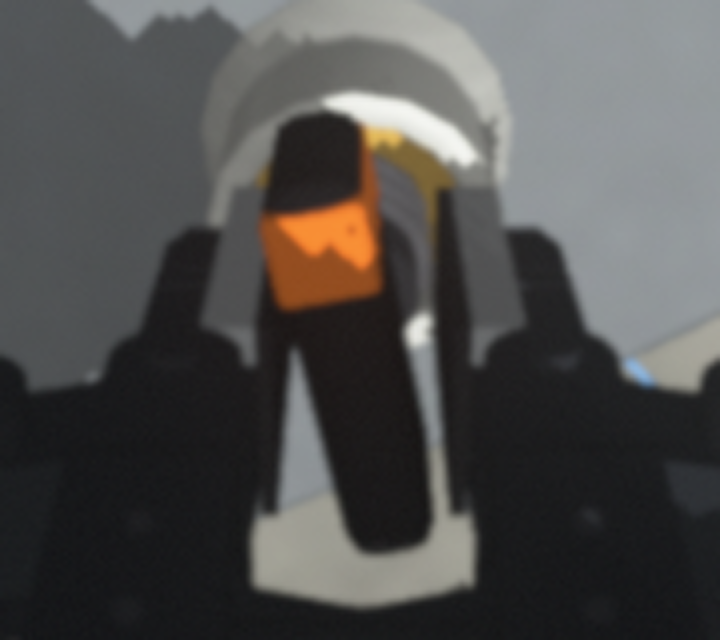

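Emit:
apply_moves(
  moves="0.6 0 0 0 0 0 1; 0.6 0 0 0 0 0 1; 0.6 0 0 0 0 0 1; 0.6 0 0 0 0 0 1; 0.6 0 0 0 0 0 1; 0.6 0 0 0 0 0 1; 0.6 0 0 0 0 0 1; 0.6 0 0 0 0 0 1; 0.6 0 0 0 0 0 1; 0.6 0 0 0 0 0 1; 0.6 0 0 0 0 0 1; 0.6 0 0 0 0 0 1",
)

```text
t: 17.15
eef_pos: [0.5182, -0.1575, 0.0589]
tool_rot: [-0.0, -0.705, 0.709, 0.001]
contact_force: [-1.2, 0.8, -1.2]
gripper_width: 0.202
```

```bash
python3 look.py w18
```

```text
t 17.15 pos [ 0.5182 -0.1575  0.0589] tilt [-0.001  0.001] yaw -90.39 tool-as-bolt rad -0.25 F [-1.2  0.8 -1.2] T [0.08 0.06 0.02] w 0.202 q [-0.43  0.66  0.83  2.05 -0.72  0.75 -0.73]
orange 711 c [269.73 263.3 ] box 253 284 241 278
```

Emit:
apply_moves(
  moves="0.6 0 0 0 0 0 1; 0.6 0 0 0 0 0 1; 0.6 0 0 0 0 0 1; 0.6 0 0 0 0 0 1; 0.6 0 0 0 0 0 1; 0.6 0 0 0 0 0 1; 0.6 0 0 0 0 0 1; 0.6 0 0 0 0 0 1; 0.6 0 0 0 0 0 1; 0.6 0 0 0 0 0 1; 0.6 0 0 0 0 0 1; 0.6 0 0 0 0 0 1",
)

```text
t: 18.2
eef_pos: [0.5185, -0.1575, 0.0589]
tool_rot: [-0.0, -0.356, 0.935, 0.0]
contact_force: [-0.2, 0.5, -0.4]
gripper_width: 0.197
```

```bash
python3 look.py w19
```

```text
t 18.2 pos [ 0.5185 -0.1575  0.0589] tilt [-0.001  0.001] yaw -138.31 tool-as-bolt rad 0.586 F [-0.2  0.5 -0.4] T [0.11 0.02 0.01] w 0.197 q [-0.55  0.77  1.03  2.05 -0.91  0.86 -1.4 ]
orange 630 c [269.34 264.62] box 254 284 250 278
```

View pics/w19.png

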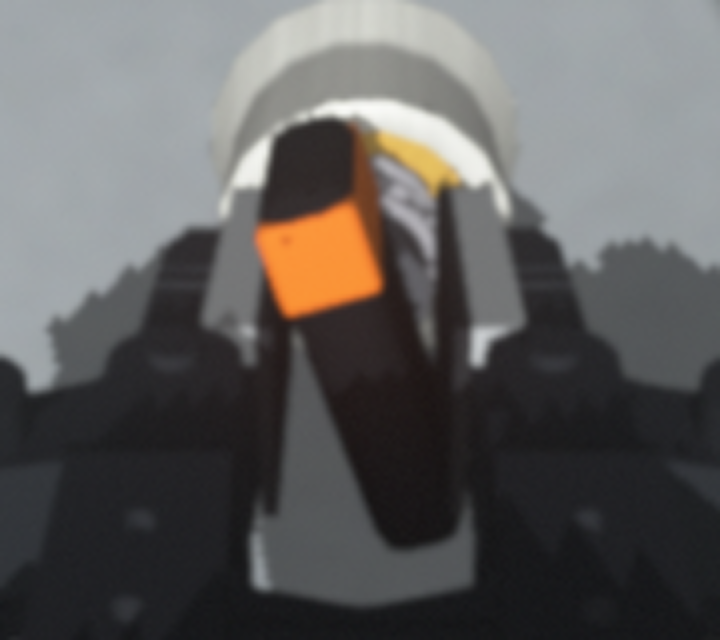

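Emit:
apply_moves(
  moves="0.2 0 0 0 0 0 0; -0.4 0 0 0 0 0 0; -1 0 0 0 0 0 0; -1 0 0 0 0 0 0; -1 0 0 0 0 0 0; -1 0 0 0 0 0 0; -1 0 0 0 0 0 0",
)

```text
t: 18.83
eef_pos: [0.5186, -0.1578, 0.0591]
tool_rot: [0.0, -0.356, 0.935, 0.0]
contact_force: [-0.7, 1.0, 1.1]
gripper_width: 1.001
```

```bash
python3 look.py w20;  DX=-0.001 DY=0.001 python3 bar.py b20 0.29,-.0015
```

```text
t 18.83 pos [ 0.5186 -0.1578  0.0591] tilt [0. 0.] yaw -138.32 tool-as-bolt rad 0.587 F [-0.7  1.   1.1] T [ 0.02 -0.    0.06] w 1.001 q [-0.55  0.77  1.03  2.05 -0.91  0.86 -1.4 ]
orange 642 c [270.02 264.45] box 254 285 250 278
```

View pics/b20.png

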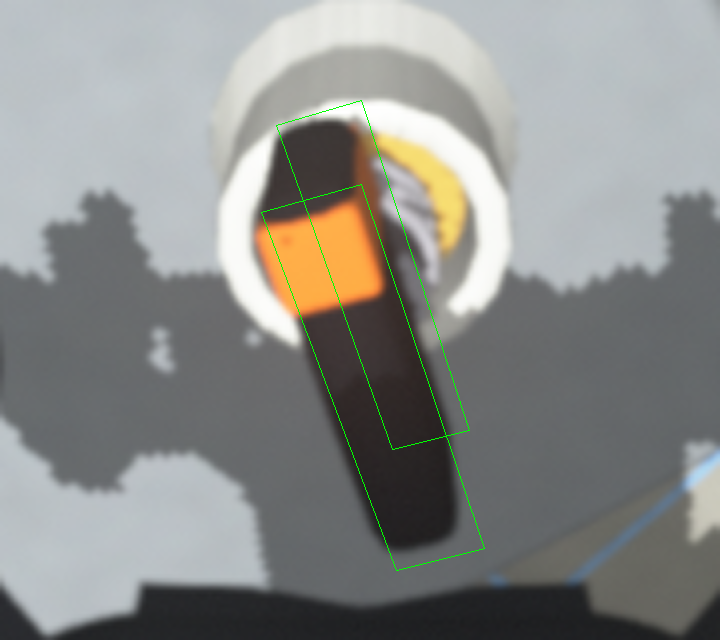

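Emit:
apply_moves(
  moves="-1 0 0 0 0 0 -1; -1 0 0 0 0 0 -1; -1 0 0 0 0 0 -1; -1 0 0 0 0 0 -1; -1 0 0 0 0 0 -1; -1 0 0 0 0 0 -1; -1 0 0 0 0 0 -1; -1 0 0 0 0 0 -1; -1 0 0 0 0 0 -1; -1 0 0 0 0 0 -1; -1 0 0 0 0 0 -1; -1 0 0 0 0 0 -1",
)

```text
t: 19.93
eef_pos: [0.5186, -0.1579, 0.0591]
tool_rot: [-0.0, -0.706, 0.708, -0.0]
contact_force: [-0.6, 0.4, 0.5]
gripper_width: 1.0
```

Emit:
apply_moves(
  moves="-1 0 0 0 0 0 -1; -1 0 0 0 0 0 -1; -1 0 0 0 0 0 -1; -1 0 0 0 0 0 -1; -1 0 0 0 0 0 -1; -1 0 0 0 0 0 -1; -1 0 0 0 0 0 -1; -1 0 0 0 0 0 -1; -1 0 0 0 0 0 -1; -1 0 0 0 0 0 -1; -1 0 0 0 0 0 -1; -1 0 0 0 0 0 -1",
)

```text
t: 20.93
eef_pos: [0.5185, -0.1579, 0.0591]
tool_rot: [0.0, 0.933, -0.36, 0.0]
contact_force: [0.0, 0.6, 0.3]
gripper_width: 1.004
```

Emit:
apply_moves(
  moves="-1 0 0 0 0 0 -1; -1 0 0 0 0 0 -1; -1 0 0 0 0 0 -1; -1 0 0 0 0 0 -1; -1 0 0 0 0 0 -1; -1 0 0 0 0 0 -1; -1 0 0 0 0 0 -1; -1 0 0 0 0 0 -1; -1 0 0 0 0 0 -1; -1 0 0 0 0 0 -1; -1 0 0 0 0 0 -1; -1 0 0 0 0 0 -1",
)

```text
t: 21.93
eef_pos: [0.5185, -0.158, 0.0591]
tool_rot: [0.0, 0.999, 0.051, -0.0]
contact_force: [-0.1, -0.1, 0.5]
gripper_width: 1.001
```

Emit:
apply_moves(
  moves="-1 0 0 0 0 0 -1; -1 0 0 0 0 0 -1; -1 0 0 0 0 0 -1; -1 0 0 0 0 0 -1; -1 0 0 0 0 0 -1; -1 0 0 0 0 0 -1; -1 0 0 0 0 0 -1; -1 0 0 0 0 0 -1; -1 0 0 0 0 0 -1; -1 0 0 0 0 0 -1; -1 0 0 0 0 0 -1; -1 0 0 0 0 0 0",
)

```text
t: 22.93
eef_pos: [0.5184, -0.1581, 0.0591]
tool_rot: [0.0, 0.907, 0.421, -0.0]
contact_force: [0.4, -0.5, 0.4]
gripper_width: 0.999
```

```bash
python3 look.py w21
```

```text
t 22.93 pos [ 0.5184 -0.1581  0.0591] tilt [-0. -0.] yaw 49.78 tool-as-bolt rad -2.696 F [ 0.4 -0.5  0.4] T [-0.01  0.01  0.03] w 0.999 q [ 0.04  0.5   0.18  2.02 -0.15  0.64  1.19]
orange 137 c [286.6  316.65] box 274 298 313 319
```

View pics/w21.png

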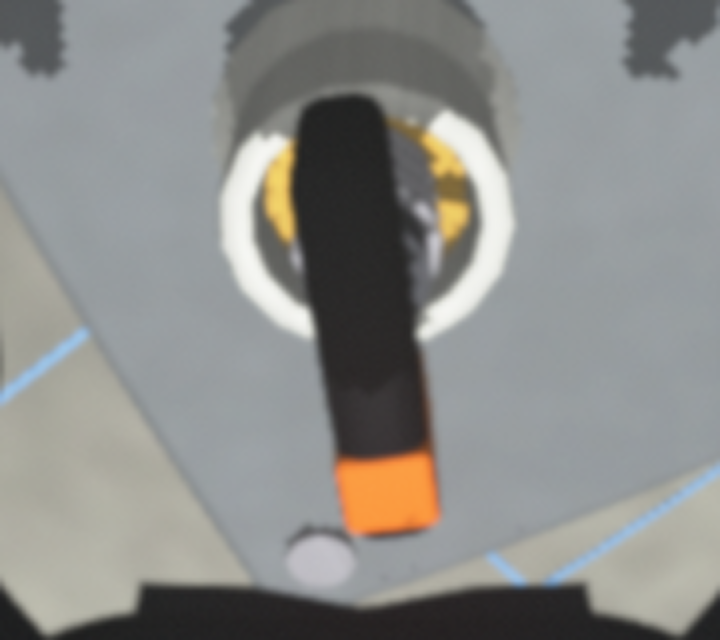

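Emit:
apply_moves(
  moves="0 0 0 0 0 0 0; 0.4 0 0 0 0 0 0; 0.6 0 0 0 0 0 0; 0.6 0 0 0 0 0 0; 0.6 0 0 0 0 0 0; 0.6 0 0 0 0 0 0; 0.6 0 0 0 0 0 1; 0.6 0 0 0 0 0 1; 0.6 0 0 0 0 0 1; 0.6 0 0 0 0 0 1; 0.6 0 0 0 0 0 1; 0.6 0 0 0 0 0 1",
)

```text
t: 23.98
eef_pos: [0.5185, -0.1577, 0.059]
tool_rot: [-0.0, 0.975, 0.22, -0.0]
contact_force: [0.1, 0.4, -1.2]
gripper_width: 0.199
```

```bash
python3 look.py w22
```

```text
t 23.98 pos [ 0.5185 -0.1577  0.059 ] tilt [-0.  0.] yaw 25.46 tool-as-bolt rad -2.272 F [ 0.1  0.4 -1.2] T [ 0.03  0.02 -0.06] w 0.199 q [-0.05  0.51  0.3   2.02 -0.24  0.64  0.85]
orange 145 c [290.14 316.38] box 277 301 312 319
```

View pics/w22.png

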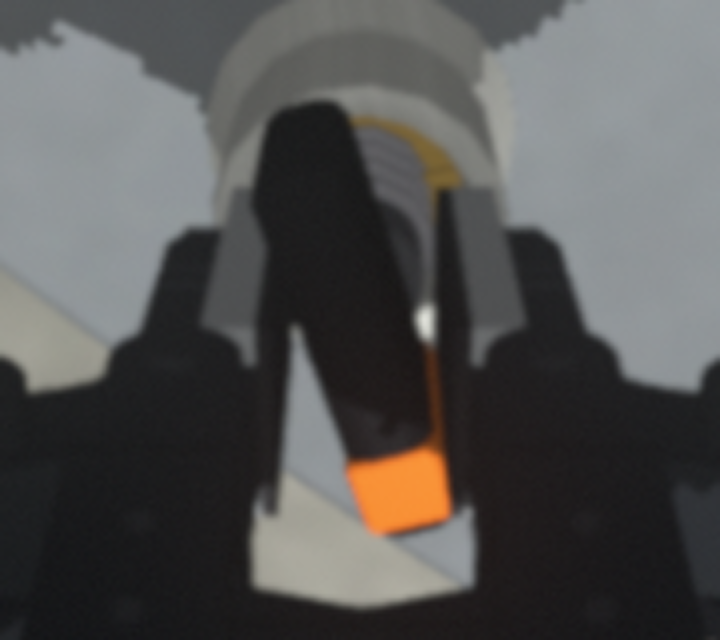

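Tracking well. Continuing the stroke.

Emit:
apply_moves(
  moves="0.6 0 0 0 0 0 1; 0.6 0 0 0 0 0 1; 0.6 0 0 0 0 0 1; 0.6 0 0 0 0 0 1; 0.6 0 0 0 0 0 1; 0.6 0 0 0 0 0 1; 0.6 0 0 0 0 0 1; 0.6 0 0 0 0 0 1; 0.6 0 0 0 0 0 1; 0.6 0 0 0 0 0 1; 0.6 0 0 0 0 0 1; 0.6 0 0 0 0 0 1",
)

```text
t: 25.03
eef_pos: [0.5181, -0.1577, 0.0589]
tool_rot: [0.0, 0.981, -0.195, -0.0]
contact_force: [-0.7, 0.1, -0.5]
gripper_width: 0.203
```

Emit:
apply_moves(
  moves="0.6 0 0 0 0 0 1; 0.6 0 0 0 0 0 1; 0.6 0 0 0 0 0 1; 0.6 0 0 0 0 0 1; 0.6 0 0 0 0 0 1; 0.6 0 0 0 0 0 1; 0.6 0 0 0 0 0 1; 0.6 0 0 0 0 0 1; 0.6 0 0 0 0 0 1; 0.6 0 0 0 0 0 1; 0.6 0 0 0 0 0 1; 0.6 0 0 0 0 0 1",
)

```text
t: 26.03
eef_pos: [0.5181, -0.1574, 0.0588]
tool_rot: [0.0, 0.817, -0.577, -0.001]
contact_force: [-0.8, 0.7, -0.2]
gripper_width: 0.199
```

Emit:
apply_moves(
  moves="0.6 0 0 0 0 0 1; 0.6 0 0 0 0 0 1; 0.6 0 0 0 0 0 1; 0.6 0 0 0 0 0 1; 0.6 0 0 0 0 0 1; 0.6 0 0 0 0 0 1; 0.6 0 0 0 0 0 1; 0.6 0 0 0 0 0 1; 0.6 0 0 0 0 0 1; 0.6 0 0 0 0 0 1; 0.6 0 0 0 0 0 1; 0.6 0 0 0 0 0 1",
)

```text
t: 27.03
eef_pos: [0.5184, -0.1573, 0.0589]
tool_rot: [-0.0, -0.512, 0.859, 0.0]
contact_force: [-0.5, 0.8, -0.6]
gripper_width: 0.201
```

Emit:
apply_moves(
  moves="0.6 0 0 0 0 0 1; 0.6 0 0 0 0 0 1; 0.6 0 0 0 0 0 1; 0.6 0 0 0 0 0 1; 0.6 0 0 0 0 0 1; 0.2 0 0 0 0 0 0; -0.4 0 0 0 0 0 0; -1 0 0 0 0 0 0; -1 0 0 0 0 0 0; -1 0 0 0 0 0 0; -1 0 0 0 0 0 0; -1 0 0 0 0 0 0",
)

```text
t: 28.03
eef_pos: [0.5186, -0.1578, 0.0592]
tool_rot: [0.0, -0.356, 0.935, 0.0]
contact_force: [0.5, 0.2, 0.2]
gripper_width: 1.002
```

```bash
python3 look.py w23;  DX=-0.001 DY=0.001 python3 bar.py b23 3.43,-.0045
```

```text
t 28.03 pos [ 0.5186 -0.1578  0.0592] tilt [0. 0.] yaw -138.32 tool-as-bolt rad 0.587 F [0.5 0.2 0.2] T [ 0.03 -0.01 -0.  ] w 1.002 q [-0.55  0.77  1.03  2.05 -0.91  0.86 -1.4 ]
orange 123 c [291.2  316.63] box 278 301 312 319
```

View pics/b23.png

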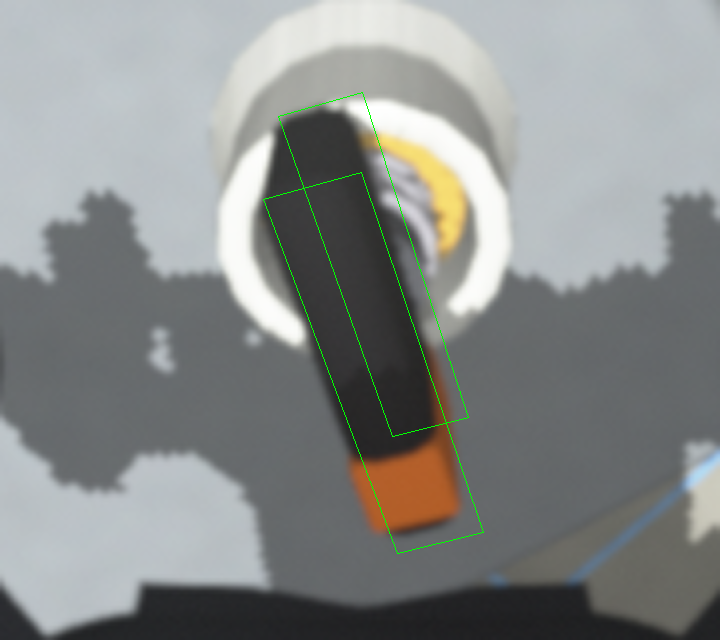

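Emit:
apply_moves(
  moves="-1 0 0 0 0 0 -1; -1 0 0 0 0 0 -1; -1 0 0 0 0 0 -1; -1 0 0 0 0 0 -1; -1 0 0 0 0 0 -1; -1 0 0 0 0 0 -1; -1 0 0 0 0 0 -1; -1 0 0 0 0 0 -1; -1 0 0 0 0 0 -1; -1 0 0 0 0 0 -1; -1 0 0 0 0 0 -1; -1 0 0 0 0 0 -1",
)

```text
t: 29.13
eef_pos: [0.5186, -0.1578, 0.0591]
tool_rot: [0.0, -0.706, 0.708, -0.0]
contact_force: [0.0, 0.3, 0.3]
gripper_width: 0.999
```

Emit:
apply_moves(
  moves="-1 0 0 0 0 0 -1; -1 0 0 0 0 0 -1; -1 0 0 0 0 0 -1; -1 0 0 0 0 0 -1; -1 0 0 0 0 0 -1; -1 0 0 0 0 0 -1; -1 0 0 0 0 0 -1; -1 0 0 0 0 0 -1; -1 0 0 0 0 0 -1; -1 0 0 0 0 0 -1; -1 0 0 0 0 0 -1; -1 0 0 0 0 0 -1",
)

```text
t: 30.13
eef_pos: [0.5185, -0.158, 0.0591]
tool_rot: [0.0, 0.933, -0.36, 0.0]
contact_force: [-0.7, -0.9, 0.3]
gripper_width: 1.001
```

Emit:
apply_moves(
  moves="-1 0 0 0 0 0 -1; -1 0 0 0 0 0 -1; -1 0 0 0 0 0 -1; -1 0 0 0 0 0 -1; -1 0 0 0 0 0 -1; -1 0 0 0 0 0 -1; -1 0 0 0 0 0 -1; -1 0 0 0 0 0 -1; -1 0 0 0 0 0 -1; -1 0 0 0 0 0 -1; -1 0 0 0 0 0 -1; -1 0 0 0 0 0 -1",
)

```text
t: 31.13
eef_pos: [0.5184, -0.158, 0.0591]
tool_rot: [0.0, 0.999, 0.051, -0.0]
contact_force: [-0.5, -0.1, 0.1]
gripper_width: 0.998
```

Emit:
apply_moves(
  moves="-1 0 0 0 0 0 -1; -1 0 0 0 0 0 -1; -1 0 0 0 0 0 -1; -1 0 0 0 0 0 -1; -1 0 0 0 0 0 -1; -1 0 0 0 0 0 -1; -1 0 0 0 0 0 -1; -1 0 0 0 0 0 -1; -1 0 0 0 0 0 -1; -1 0 0 0 0 0 -1; -1 0 0 0 0 0 -1; -1 0 0 0 0 0 -1",
)

```text
t: 32.13
eef_pos: [0.5184, -0.1581, 0.0591]
tool_rot: [0.0, 0.892, 0.453, -0.0]
contact_force: [-0.2, -0.5, -0.0]
gripper_width: 0.998
```

Emit:
apply_moves(
  moves="0 0 0 0.01 0 0 0; 0.4 0 0 0 0 0 0; 0.6 0 0 0 0 0 0; 0.6 0 0 0 0 0 0; 0.6 0 0 0 0 0 0; 0.6 0 0 0 0 0 0; 0.6 0 0 0 0 0 1; 0.6 0 0 0 0 0 1; 0.6 0 0 0 0 0 1; 0.6 0 0 0 0 0 1; 0.6 0 0 0 0 0 1; 0.6 0 0 0 0 0 1",
)

```text
t: 33.13
eef_pos: [0.5186, -0.1577, 0.0579]
tool_rot: [0.0, 0.967, 0.254, -0.0]
contact_force: [-0.3, 0.6, -0.4]
gripper_width: 0.2
```

```bash
python3 look.py w24
```

```text
t 33.13 pos [ 0.5186 -0.1577  0.0579] tilt [-0. -0.] yaw 29.45 tool-as-bolt rad -2.341 F [-0.3  0.6 -0.4] T [-0.01 -0.01  0.02] w 0.2 q [-0.04  0.51  0.28  2.02 -0.23  0.64  0.9 ]
```

View pics/w24.png

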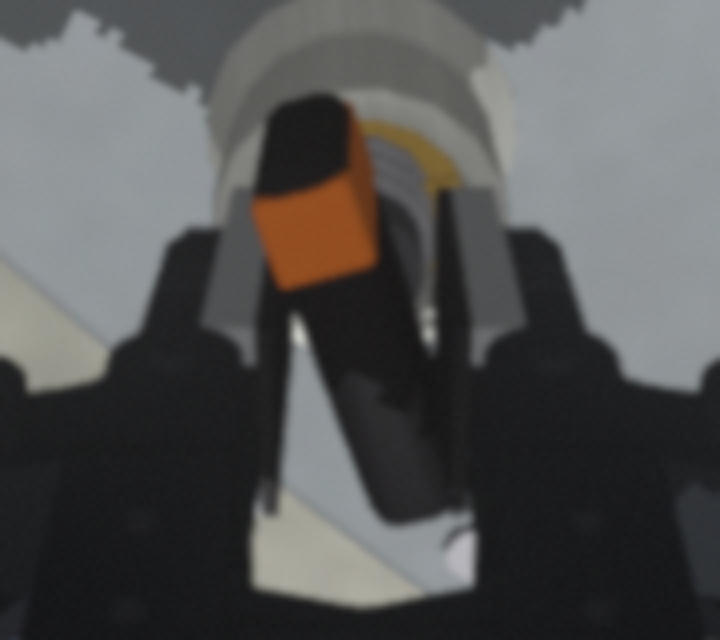

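Emit:
apply_moves(
  moves="0.6 0 0 0 0 0 1; 0.6 0 0 0 0 0 1; 0.6 0 0 0 0 0 1; 0.6 0 0 0 0 0 1; 0.6 0 0 0 0 0 1; 0.6 0 0 0 0 0 1; 0.6 0 0 0 0 0 1; 0.6 0 0 0 0 0 1; 0.6 0 0 0 0 0 1; 0.6 0 0 0 0 0 1; 0.6 0 0 0 0 0 1; 0.6 0 0 0 0 0 1",
)

```text
t: 34.18
eef_pos: [0.5182, -0.1577, 0.0577]
tool_rot: [0.0, 0.987, -0.16, -0.0]
contact_force: [-0.4, 0.2, -0.8]
gripper_width: 0.201
```

Emit:
apply_moves(
  moves="0.6 0 0 0 0 0 1; 0.6 0 0 0 0 0 1; 0.6 0 0 0 0 0 1; 0.6 0 0 0 0 0 1; 0.6 0 0 0 0 0 1; 0.6 0 0 0 0 0 1; 0.6 0 0 0 0 0 1; 0.6 0 0 0 0 0 1; 0.6 0 0 0 0 0 1; 0.6 0 0 0 0 0 1; 0.6 0 0 0 0 0 0; 0.6 0 0 0 0 0 0",
)

```text
t: 35.18
eef_pos: [0.5185, -0.1575, 0.0577]
tool_rot: [0.0, 0.874, -0.486, -0.0]
contact_force: [-0.1, -0.5, -0.5]
gripper_width: 0.202
```

```bash
python3 look.py w25;  DX=-0.001 DY=0.001 python3 bar.py b25 5.2,-.006
```

```text
t 35.18 pos [ 0.5185 -0.1575  0.0577] tilt [-0.001  0.   ] yaw -58.16 tool-as-bolt rad -0.812 F [-0.1 -0.5 -0.5] T [ 0.06  0.12 -0.03] w 0.202 q [-0.34  0.6   0.69  2.04 -0.59  0.7  -0.29]
orange 597 c [270.   258.19] box 254 284 238 270
```

View pics/b25.png

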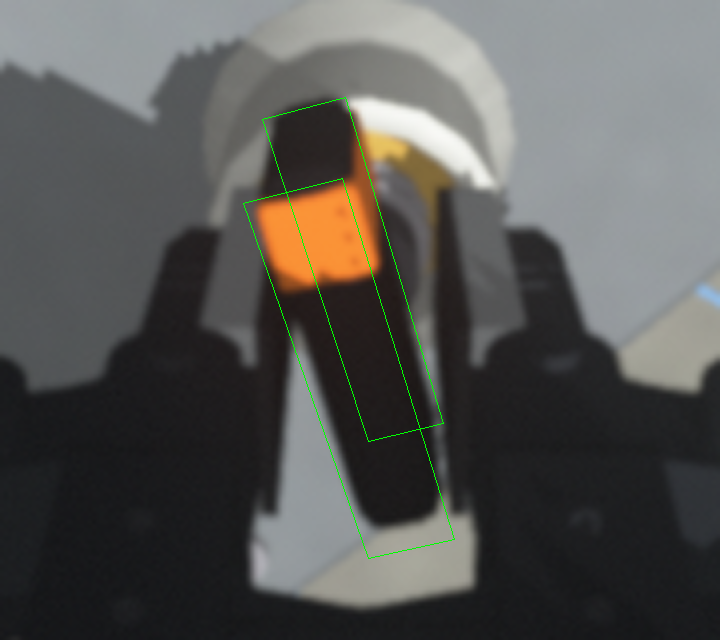

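Emit:
apply_moves(
  moves="0.5 0 0 0 0 0 -1; 0.5 0 0 0 0 0 -1; 0.5 0 0 0 0 0 -1; 0.5 0 0 0 0 0 0; 0.5 0 0 0 0 0 0; 0.5 0 0 0 0 0 0",
)

```text
t: 35.78
eef_pos: [0.5187, -0.1579, 0.058]
tool_rot: [-0.0, 0.919, -0.394, 0.0]
contact_force: [-0.4, 0.1, -1.1]
gripper_width: 0.249
```

```bash
python3 look.py w26;  DX=-0.001 DY=0.001 python3 bar.py b26 5.23,-.006
```

```text
t 35.78 pos [ 0.5187 -0.1579  0.058 ] tilt [0. 0.] yaw -46.42 tool-as-bolt rad -1.017 F [-0.4  0.1 -1.1] T [-0.    0.   -0.01] w 0.249 q [-0.3   0.58  0.63  2.04 -0.54  0.69 -0.13]
orange 482 c [276.23 255.45] box 263 289 246 266
```

View pics/b26.png

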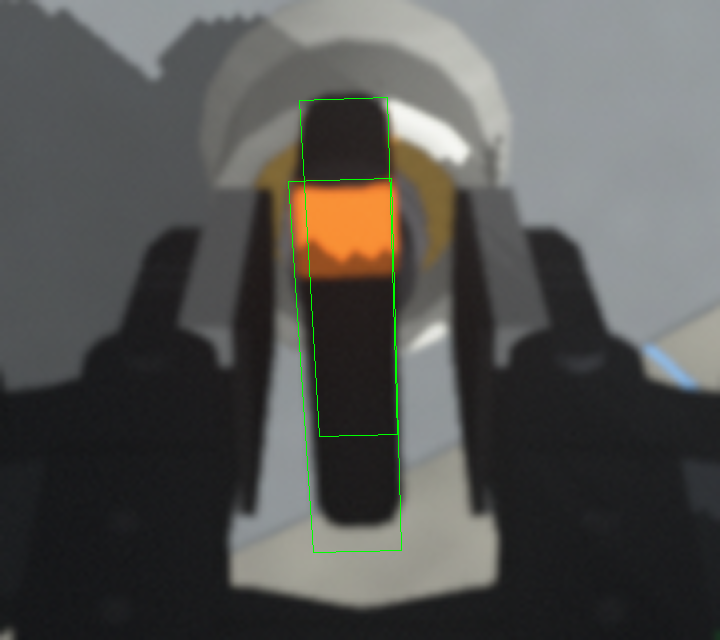

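Emit:
apply_moves(
  moves="0.7 0 0 0 0 0 0; 0.85 0 0 0 0 0 0; 1 0 0 0 0 0 0; 1 0 0 0 0 0 0; 1 0 0 0 0 0 0; 1 0 0 0 0 0 0; 1 0 0 0 0 0 0; 1 0 0 0 0 0 0",
  force=30,
)

```text
t: 36.55
eef_pos: [0.5182, -0.1576, 0.0578]
tool_rot: [-0.0, 0.919, -0.393, -0.0]
contact_force: [-3.4, 2.6, 4.8]
gripper_width: 0.134
```

```bash
python3 look.py w27;  DX=-0.001 DY=0.001 python3 bar.py b27 5.266,-.006
python3 - <<'E'
from h import *
p=imaging.read_camera('wrist');save(p,'w28')
p=imaging.read_camera('top');save(p,'t28')
E
```

```text
t 36.55 pos [ 0.5182 -0.1576  0.0578] tilt [-0.001  0.001] yaw -46.34 tool-as-bolt rad -1.019 F [-3.4  2.6  4.8] T [ 0.63  0.75 -0.02] w 0.134 q [-0.3   0.58  0.63  2.04 -0.54  0.69 -0.13]
orange 482 c [277.26 255.2 ] box 264 290 245 266
```

View pics/b27.png

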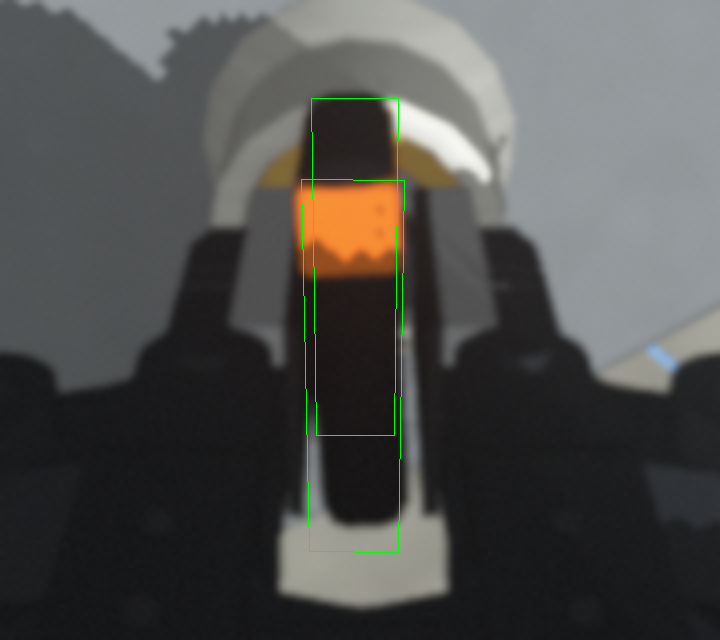

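View pics/t28.png

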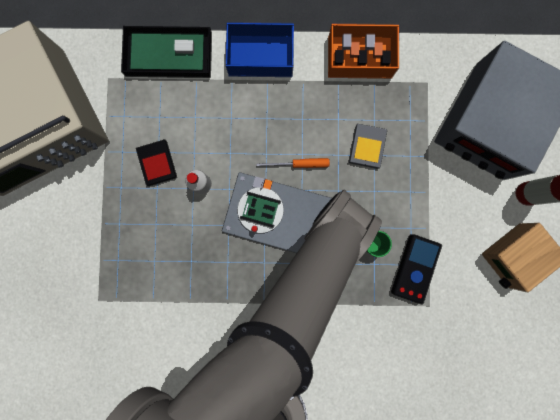

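View pics/w28.png

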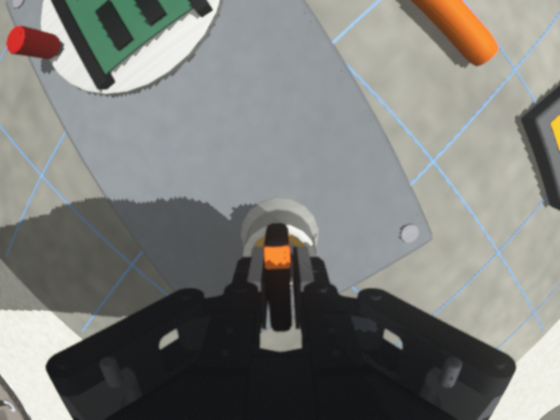

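Emit:
apply_moves(
  moves="1 -0.008 0 0 0 0 0; 1 0 0 0 0 0 0; 1 0 0 0 0 0 0; 1 0 0 0 0 0 0; 1 0 0 0 0 0 0; 1 0 0 0 0 0 0",
)

```text
t: 37.25
eef_pos: [0.5181, -0.1573, 0.0579]
tool_rot: [0.0, 0.919, -0.394, 0.0]
contact_force: [-1.7, 0.1, 2.2]
gripper_width: 0.136
```

```bash
python3 look.py w29;  DX=-0.001 DY=0.001 python3 bar.py b29 5.266,-.006
```

```text
t 37.25 pos [ 0.5181 -0.1573  0.0579] tilt [ 0. -0.] yaw -46.35 tool-as-bolt rad -1.019 F [-1.7  0.1  2.2] T [ 0.07  0.38 -0.04] w 0.136 q [-0.3   0.58  0.63  2.04 -0.54  0.69 -0.13]
orange 480 c [277.85 255.22] box 264 290 245 266
```

View pics/w29.png

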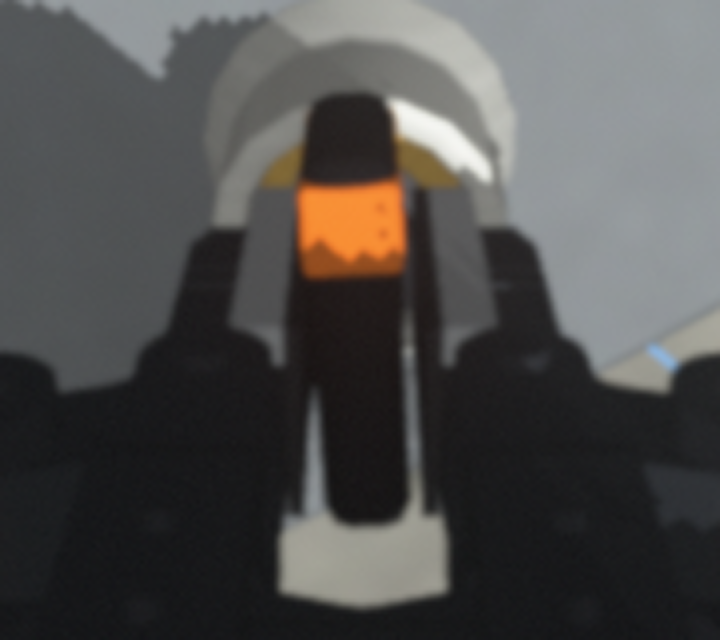

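Emit:
apply_moves(
  moves="1 0 0 0 0 0 0; 1 0 0 0 0 0 0; 1 0 0 0 0 0 0; 1 0 0 0 0 0 0; 1 0 0 0 0 0 0; 1 0 0 0 0 0 0",
  force=60,
)

```text
t: 37.85
eef_pos: [0.5181, -0.1573, 0.058]
tool_rot: [0.0, 0.919, -0.393, 0.0]
contact_force: [-1.9, -0.0, 3.5]
gripper_width: 0.113
```

```bash
python3 look.py w30
```

```text
t 37.85 pos [ 0.5181 -0.1573  0.058 ] tilt [ 0. -0.] yaw -46.34 tool-as-bolt rad -1.019 F [-1.9 -0.   3.5] T [-0.08  0.4  -0.05] w 0.113 q [-0.3   0.58  0.63  2.04 -0.54  0.69 -0.13]
orange 485 c [278.56 255.01] box 265 291 245 266
```

View pics/w30.png

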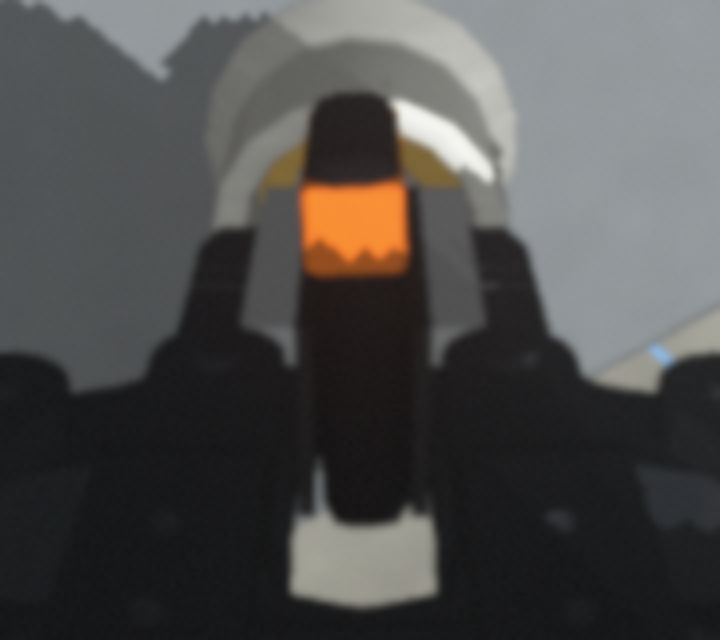

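Emit:
apply_moves(
  moves="1 0 0 0 0 0 0; 1 0 0 0 0 0 0; 1 0 0 0 0 0 0; 1 0 0 0 0 0 0; 1 0 0 0 0 0 0; 1 0 0 0 0 0 0",
)

```text
t: 38.4
eef_pos: [0.518, -0.1572, 0.0579]
tool_rot: [0.0, 0.919, -0.393, 0.0]
contact_force: [-1.2, -0.8, 4.3]
gripper_width: 0.112
```

```bash
python3 look.py w31
```

```text
t 38.4 pos [ 0.518  -0.1572  0.0579] tilt [ 0. -0.] yaw -46.34 tool-as-bolt rad -1.019 F [-1.2 -0.8  4.3] T [-0.18  0.37 -0.07] w 0.112 q [-0.3   0.58  0.63  2.04 -0.54  0.69 -0.13]
orange 481 c [278.68 255.  ] box 265 291 245 266
```

View pics/w31.png

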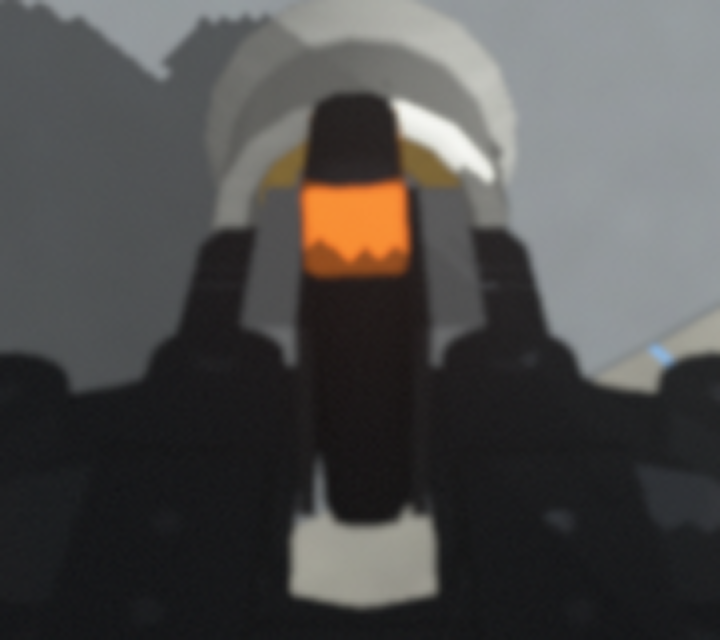

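The reading is steady: the T-bar is gripped square and the width holds at 0.112. The bystanders I compared in the top view have not moved, so I'm handing in.

```bash
python3 -c "
from station import bot
print(bot.hand_in())"
```

```text
the job is handed in; nothing more can be done
None
```

I did both parts in the order asked and handed the job in at about 38.5 s, with the T-bar still gripped at 60 N. `hand_in` gives no verdict.

- **Turntable:** I pinched the red post and led it counter-clockwise. It stopped moving under a push of about 20 N. The wrist picture afterwards, and the top picture near the end, showed the orange tab against the bracket and the board square to the plate.
- **Bolt, backward:** I turned it with the bar loosely straddled and checked a picture every 8°. It dropped between two checks, at an estimated -1.0 rad (somewhere from -0.94 to -1.08). It then spun on freely to about -1.28 rad before I stopped it.
- **Bolt, forward:** I used three clockwise strokes with two regrips. The final turn is about 5.25 rad, roughly one full turn from the estimated drop, with an uncertainty of about 0.1 rad.
- **Last checks:** The bar is gripped almost square, with the width steady at 0.112 and a contact force of about 4 N. In the last top view, nothing in sight had moved; the arm covered part of the green pot.

**Where checks were weak or disagreed:**
- **Bolt height:** I could not measure it reliably in absolute terms, because the calibration is off by about 2 mm. Two pictures from the same tool pose did show about the expected 3 mm of sinking per half turn.
- **Final grip:** The first closing at 30 N left the bar slightly skewed in the fingers. Closing at 60 N squared it, turning the bolt forward by a few hundredths of a radian.

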